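Unload the pattern press and hang up patterns and key

ROBOT

A 6-joint arm with a two-finger parallel gripper is mounted at the origin on a cart in front of the work surface, level with it; the furniture and walls round the work are solid. World frame = base frame: x ahead of the robot, y to its left, z up, the work surface at z = 0. Lengths are in mm, angles in rad, forces in N, time in s.
With the tool pointing down it reaches from about 350 to 775 mm from the base axis. Payload 7.3 kg.
Tool frame: the origin (TCP) lies at the very end of the fingers, on their centre line; the grasp point (between the pads) lies 19 mm behind it; z points along the fingers, y is the line along which they close (so a half turn about z gives the same grasp; the last joint's range is limited). The gripper opens to 92 mm and grips with 3 to 60 N. Pads are 19 mm wide; open, the fingers measure 130 mm over their backs; the gripper's body (75 mm by 190 mm) begins 47 mm behind the grasp point.
Start: joints at [-1.469, 0.342, 1.524, -0, 1.275, -0.146], TCP at [128.789, -508.978, 226.741] pointing down, gripper open.
Joint ranges: [-2.53, 2.53], [-0.77, 2.02], [0.04, 2.7], [-1, 4.14], [0.28, 2.66], [-3.11, 3.11]. Speed limits (rad/s): [2.57, 2.57, 3.14, 3.14, 3.14, 3.14].

INTERFACE

Orientations are given as [roll, pitch, yaw] about the fixed x, y, z axes, in that order (R = Rz(yaw) Ry(pitch) Rx(roll)).
In Python, from plant import bot gives the robot as it stands.
- The arm moves only by the tool jog_arm, never from a script. Its argument "targets" is a list of rows, each an object with "xyz": the shift along the tool's x, y, z as a fraction of full scale, a list of three; "spin": the turn about the tool's z as a fraction of full scale. In form: [{"xyz": [x, y, z], "spin": spin}, ...]. A call has exactly 10 rows; each row shifts and turns the commanded pose from where the row before left it, along the tool's axes as they then stand; what a row does not reach is not made up. Full scale, the value 1, is 80 mm for a shift and 0.1 rad for a turn. A row lasts 1/8 s, in which the tool goes at most 62.5 mm and 10.7 degrees, less where a joint would pass 70% of its speed; a pose out of reach is approached as far as the arm can. A call with a number of a shift or a turn outside -1 to 1 is refused whole. A call with a gripper value outside its range is refused whole. "gripper" is the opening in per cent of the stroke, from 0 (shut) to 100 (fully open), set as the call begins (left out, the last holds). The fingers move at their own pace and stop on an object; the grip force is fixed at half the most. Time passes only in rows, so rows that do not move let the fingers close, or fill a call up. It gives the time, the measured TCP pose, the force, the opening and the grip force at its end, in the units of the state.
- bot.get_obs(): the state, without advancing time (a new reading comes with each control period).
- bot.capture(name): name is "side" or "top"; returns the picture (384x512x3 uint8, blue, green, red); there is no depth.
- bot.get_calibration(name): a dict with "vfov" (degrees; the focal length in pixels is half the picture's height over the tangent of half this angle, whatever the lens; pixels are square), "cx", "cy" (the principal point, pixels), "eye" and "rotation" of the camera in the world. Camera axes: x right, y down, z forward; pixel columns grow to the right and rows downward; lengths in mm; the calibration is good to about 2 mm. A picture is of the moment at which its call begins. get_calibration takes no time and is no camera call.
- bot.close_job(): hands the job in; it is judged then, once.
The state is a dict: "time": time; "joint_positions": joint angles; "dq": joint speeds; "tau": joint torques, N m; "tool_pos": TCP position; "tcp_rot": TCP orientation; "contact_force": force on the tool from outside, world axes, zero at the start; "moment": the same for the moment, N m; "grip_width": finger opening in mm; "finger_force": force on a finger pad.
Only numpy, scipy, OpenCV 4.12 (cv2) and the standard library are available. Lean on these libraries where they do the work, as an engineer would, in place of code of your own. Each camera call takes 0.05 s, during which the arm holds its last target. There are 200 camera calls.

TASK

The glued plywood patterns in the press are dry: fit the square-bored key fully down on the press spindle and turn it anticlockwise to its stop to wind the bar up before you move any pattern, then draw out every pattern and hang it by its eye on a hook of the rail. When all of them hang, use the key to wind the bar fully down again, take the key off and hang it too by its eye on a hook. Leave the tape roll, the rivet tin and the spring clamp where they are.

Things in the scene. Friction and masses are not known exactly. Their poses are not given: they have to be found in the camera images.
- press: Fixed bench press. Origin on the bench under its spindle; front is its -x. Beech bed x -47..+45, y -145..+145 mm, 40 high. Two columns at y -124, +124 carry a grey beam, x -15..+15, from 76 to 98 mm above the bench. Below it a steel clamp bar, x -15..+15, 16 thick, presses on the patterns, which lie on the bed side by side 67 mm apart and stick out to the front.
- spindle (a joint): Angle of the press spindle, rad: 0 = bar down on the patterns (as it starts), growing anticlockwise seen from above to a stop at 1.3 = bar up by 9.5 mm. A spring presses the bar down with about 14 N; about 0.3 N m turns it; it stays where it is left. The key has about 0.1 rad of play on it either way.
- spindle_seat (a point): On the spindle axis at the top of its round collar (29 mm diameter), 102 mm above the bench, where the fitted key's hub rests. From here a 16 mm square shaft rises 18 mm, then tapers over 8 mm to a 9 mm square. Its x and y axes are square to the flats and turn with it; at joint 0 they agree with those of the press.
- key: Dark steel key, about 0.2 kg: hub 30 x 30 x 34 high with an 18 mm square bore right through, flats along its x and y; a flat arm 26 wide, 9 thick, flush with the hub's underside, runs along +x to an eye (18 mm hole, 32 mm outside) 85 mm from the bore. Origin on the bore axis at the underside, z up. Starts flat on the bench, underside down. Fits the shaft in any of four quarter turns.
- key_bore (a point): Centre of the key's bore at its underside (same as the key's origin).
- key_eye (a point): Centre of the key's hanging eye, 85 mm from the bore axis along the key's +x and 4.5 mm above its underside.
- rail: Fixed hook rail: pine plank 350 long (y), 18 thick, its top 217.5 mm above the bench, on two uprights (y -163, +163) with feet. Origin on the bench under the middle of the plank; hooks on its -x side. Four J-hooks of 7 mm wire, 75 mm apart, run out 27 mm from the plank's face, then turn up to a nearly upright tip 52 mm in front of the plank's middle plane.
- hook0_seat (a point): Lowest point (wire centre, 190 mm above the bench) of hook 0, counted from the rail's +y end; an eye hung on it rests about here. Axes as the rail's.
- hook0_tip (a point): Upper end of the upturned wire of hook 0, 229.5 mm above the bench, 16 mm in front of its seat; a flat part held level with its eye over this point can be lowered over the wire.
- hook1_seat (a point): Lowest point (wire centre, 190 mm above the bench) of hook 1, counted from the rail's +y end; an eye hung on it rests about here. Axes as the rail's.
- hook1_tip (a point): Upper end of the upturned wire of hook 1, 229.5 mm above the bench, 16 mm in front of its seat; a flat part held level with its eye over this point can be lowered over the wire.
- hook2_seat (a point): Lowest point (wire centre, 190 mm above the bench) of hook 2, counted from the rail's +y end; an eye hung on it rests about here. Axes as the rail's.
- hook2_tip (a point): Upper end of the upturned wire of hook 2, 229.5 mm above the bench, 16 mm in front of its seat; a flat part held level with its eye over this point can be lowered over the wire.
- hook3_seat (a point): Lowest point (wire centre, 190 mm above the bench) of hook 3, counted from the rail's +y end; an eye hung on it rests about here. Axes as the rail's.
- hook3_tip (a point): Upper end of the upturned wire of hook 3, 229.5 mm above the bench, 16 mm in front of its seat; a flat part held level with its eye over this point can be lowered over the wire.
- pattern_strap: Plywood cutting pattern (60 g) for a strap end, 8 mm thick, about 141 mm long, 36 mm wide, rounded at the eye end and tapering over the last 23 mm to a blunt point at the tail (x = -73 mm). Origin mid-thickness, 50 mm from the eye; +x points to the eye. Starts flat on the bed, eye end under the bar, tail sticking out about 63 mm past the bed. May be absent. 36 mm wide from x = -50 to +50 mm.
- pattern_tag: Plywood cutting pattern (60 g) for a luggage tag, 8 mm thick, about 136 mm long, 44 mm wide with square-ish tail corners (x = -68 mm), narrowing to a rounded 36 mm head at the eye. Origin mid-thickness, 50 mm from the eye; +x points to the eye. Starts flat on the bed, eye end under the bar, tail sticking out about 63 mm past the bed. May be absent. 44 mm wide from x = -60 to +18 mm.
- pattern_fob: Plywood cutting pattern (60 g) for a key fob, 8 mm thick, about 136 mm long, 40 mm wide, round at both ends (tail end x = -68 mm). Origin mid-thickness, 50 mm from the eye; +x points to the eye. Starts flat on the bed, eye end under the bar, tail sticking out about 63 mm past the bed. May be absent. 40 mm wide from x = -48 to 0 mm.
- pattern_strap_eye (a point): Centre of the 18 mm round eye of this pattern, in the middle of its thickness (50 mm along its +x).
- pattern_tag_eye (a point): Centre of the 18 mm round eye of this pattern, in the middle of its thickness (50 mm along its +x).
- pattern_fob_eye (a point): Centre of the 18 mm round eye of this pattern, in the middle of its thickness (50 mm along its +x).
- tape_roll: Roll of kraft tape lying behind the work, 114 mm across, 48 mm high; bystander, leave alone.
- rivet_can: Round rivet tin, 63 mm across, 27 mm high, behind the middle of the work; bystander, leave alone.
- clamp_small: Small spring clamp lying on the bench in front of the hook rail, 103 x 39 x 16 mm; bystander, leave alone.

How it is judged:
By the outcome, as a careful person would: the job done as asked, in the order asked, and still so for the second after the job is handed in, with the robot touching nothing.
Of pattern_strap, pattern_tag, pattern_fob only 2 to 3 are there at a start; the rules pass over those that are not, and their reading is None.
At some moment in a run one of key may be knocked a few centimetres aside while the robot is not near it.
Once in a run the grip may slacken for a moment while it holds something.
It also fails if it takes over 210 s, if anything falls off the work surface, if the arm or the gripper's body presses on something with over 40 N, if the wrist force passes 120 N, or if a joint passes its speed limit or range.

## Working session

There is one attempt and no reset: what is moved stays moved. The work goes in short steps, Python scripts to look and compute and a tool call to move; the robot and the scene stay as the last step left them, time stands still between calls to the robot, and variables do not carry over. Pictures are saved under pics/ and viewed, at most 14 in all, crops included, and the job is handed in when it is done.

Besides the shell and the picture viewer there is one more tool, called by a JSON object that holds its "fn" and its "kwargs", one argument or row to a line. jog_arm: Moves the arm, as the interface text tells. Shift numbers are shares of 80 mm and turn numbers shares of 0.1 rad, none past 1 either way. Its arguments: {"type":"object","properties":{"targets":{"type":"array","items":{"type":"object","properties":{"xyz":{"type":"array","items":{"type":"number"}},"spin":{"type":"number"}}}},"gripper":{"type":"number"}},"required":["targets"]}

```bash
ls; mkdir -p pics
python3 - <<'E'
from plant import bot
import cv2
o=bot.get_obs(); print({k:o[k] for k in ('time','tool_pos','tcp_rot','grip_width','contact_force')})
for n in('side','top'):
    c=bot.get_calibration(n);print(n,c)
    cv2.imwrite(f'pics/{n}0.png',cv2.resize(bot.capture(n),(800,600),interpolation=cv2.INTER_CUBIC))
E
```

```text
pics
{'time': 0.0, 'tool_pos': array([ 128.74201474, -508.52993609,  226.02893229]), 'tcp_rot': array([-3.14001464e+00, -2.06094569e-04,  2.47801065e-01]), 'grip_width': 91.82657639130245, 'contact_force': array([ 0.5210748 , -1.05516231, -0.46559379])}
side {'vfov': 56.856665785458986, 'cx': 253.9164235720106, 'cy': 188.50316863953447, 'eye': array([444.75044935, 813.07774287, 631.18116448]), 'rotation': array([-2.16086325, -0.02003358, -3.02929322])}
top {'vfov': 45.99904097653698, 'cx': 266.35400030058963, 'cy': 185.7355232903361, 'eye': array([ 433.44810433,   65.64744263, 1540.35707244]), 'rotation': array([-3.06314485,  0.00443315, -1.56296928])}
```

View pics/top0.png

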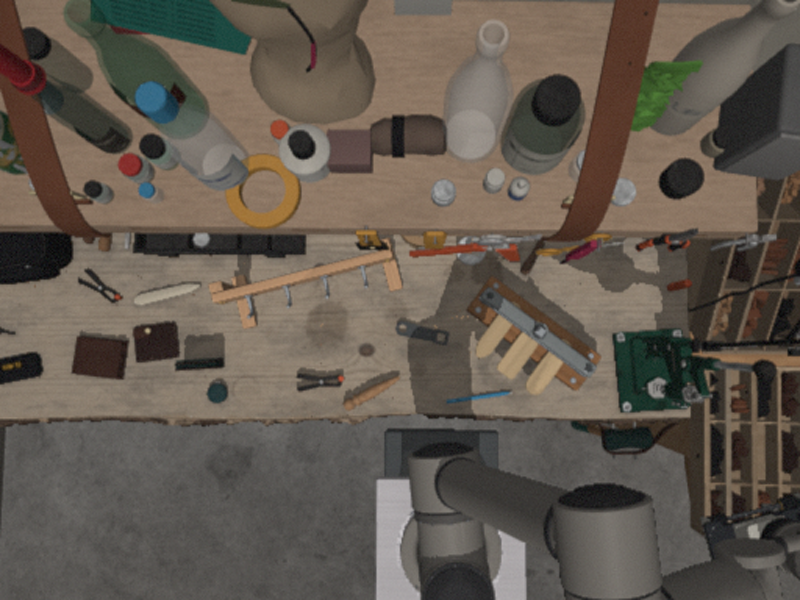

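View pics/side0.png

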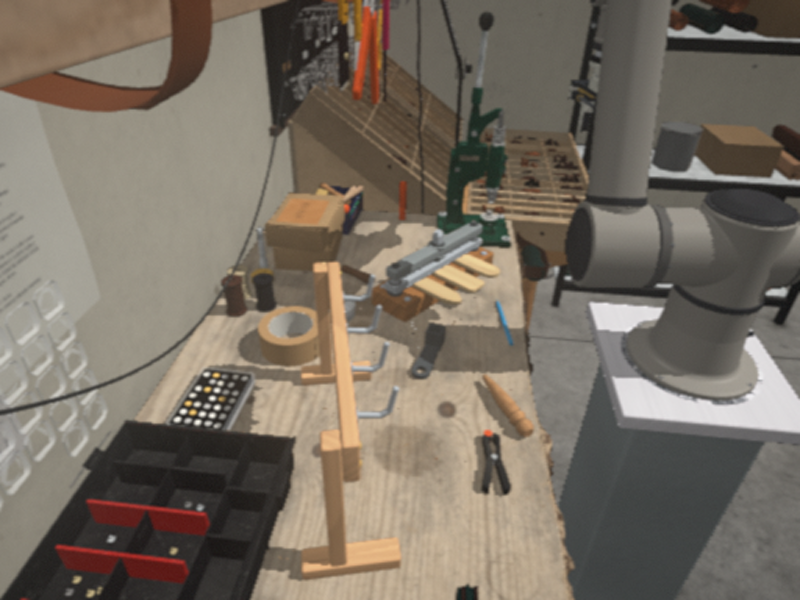

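The top view shows the rail (210–400, 290–250), the key (397–447, 330) with its eye apparently to the left, and the press (470–600, 280–385) with three patterns. I'll zoom in to measure.

```bash
cat > h.py <<'E'
import numpy as np, cv2
from scipy.spatial.transform import Rotation as R
from plant import bot
def cal(n):
    c=bot.get_calibration(n); return 192/np.tan(np.radians(c['vfov']/2)),c['cx'],c['cy'],np.array(c['eye']),R.from_euler('xyz',c['rotation']).as_matrix()
def ray(n,u,v):
    f,cx,cy,e,M=cal(n); d=M@np.array([(u-cx)/f,(v-cy)/f,1]); return e,d/np.linalg.norm(d)
def onz(n,u,v,z):
    e,d=ray(n,u,v); return e+d*(z-e[2])/d[2]
def proj(n,p):
    f,cx,cy,e,M=cal(n); q=M.T@(np.array(p,float)-e); return f*q[0]/q[2]+cx,f*q[1]/q[2]+cy
def tri(a,b):
    (e1,d1),(e2,d2)=ray('top',*a),ray('side',*b)
    s=np.linalg.lstsq(np.c_[d1,-d2],e2-e1,rcond=None)[0]; p,q=e1+s[0]*d1,e2+s[1]*d2
    return (p+q)/2,np.linalg.norm(p-q)
def snap(n,name,x,y,w,h,k):
    im=bot.capture(n); cv2.imwrite('pics/'+name,cv2.resize(im[y:y+h,x:x+w],None,fx=k,fy=k,interpolation=cv2.INTER_CUBIC))
E
python3 - <<'E'
from h import *
a=bot.capture('top');b=bot.capture('side')
r=lambda i,x,y,w,h,k:cv2.resize(i[y:y+h,x:x+w],None,fx=k,fy=k,interpolation=cv2.INTER_CUBIC)
cv2.imwrite('pics/t1.png',np.vstack([r(a,125,150,133,60,6),r(a,250,170,133,40,6)[:0],r(a,255,175,133,40,6)[:0]]))
cv2.imwrite('pics/t1.png',np.vstack([r(a,125,152,133,50,6),r(a,252,175,133,50,6)]))
cv2.imwrite('pics/s1.png',r(b,190,135,140,120,5))
E
```

```text
(no output)
```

View pics/t1.png

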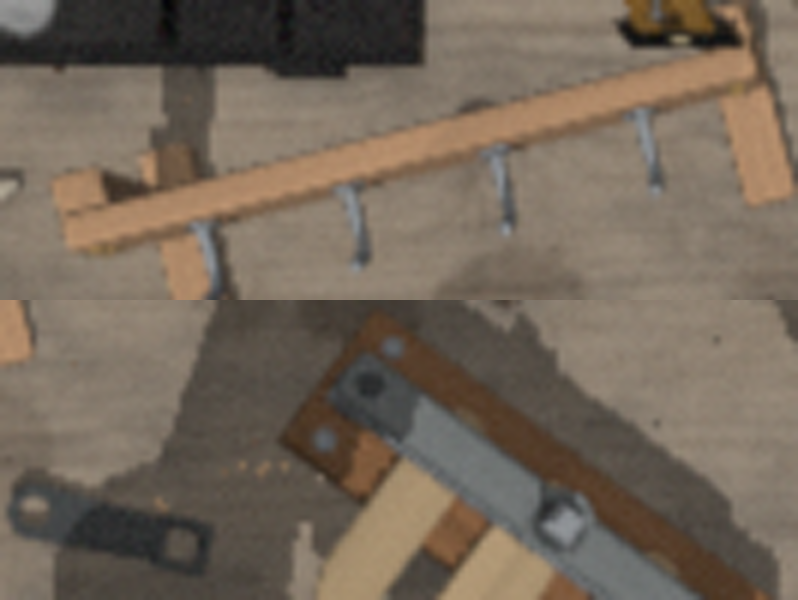

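View pics/s1.png

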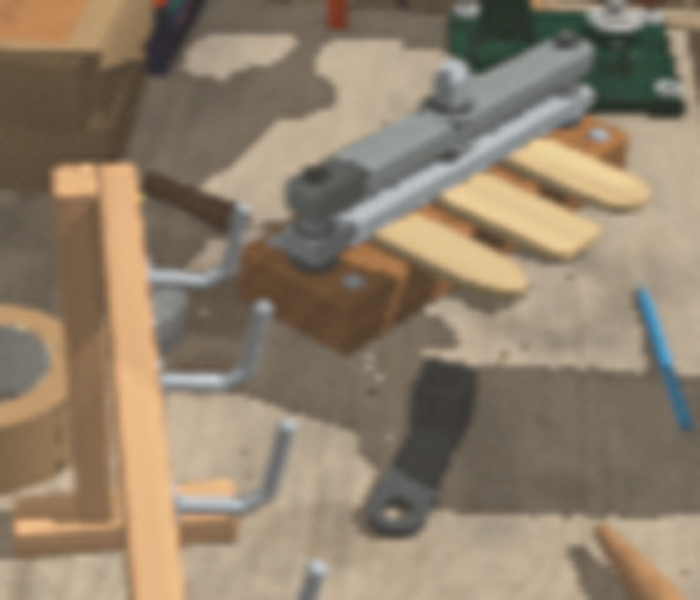

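Pictures show: hook tips (top crop (215,293), (358,265), (508,230), (656,189); side crop (317,567), (288,425), (264,307), (240,210)); spindle top at (563,518)/(452,68); key eye (34,510)/(393,513), bore (183,545), and three patterns (rounded fob/tag/strap).

Run:
```python
from h import *
np.set_printoptions(precision=1,suppress=True)
T=lambda x,y,x0=125,y0=152:(x0+(x+.5)/6-.5,y0+(y+.5)/6-.5)
K=lambda x,y:T(x,y-300,252,175)
S=lambda x,y:(190+(x+.5)/5-.5,135+(y+.5)/5-.5)
L=[('h0tip',T(215,293),S(317,567)),('h1tip',T(358,265),S(288,425)),('h2tip',T(508,230),S(264,307)),('h3tip',T(656,189),S(240,210)),
('spin',K(563,518),S(452,68)),('keyeye',K(33,509),S(395,512)),('boltL',K(370,383),S(315,175))]
for n,a,b in L: print(n,*tri(a,b))
tips=np.array([tri(a,b)[0] for n,a,b in L[:4]]); 
print('tip line',np.polyfit(tips[:,1],tips[:,0],1), np.linalg.norm(tips[0]-tips[3]))
for n,p in [('front edge L',(100,240)),('back',(68,212)),('front R',(752,82)),('backR',(745,47))]: print(n,onz('top',*T(*p),217.5))
print('eye',onz('top',*K(33,509),7),'bore top',onz('top',*K(185,543),34))
print('spin',onz('top',*K(563,518),128),'bolt',onz('top',*K(370,383),103))
```

```text
h0tip [489.2 381.1 221.9] 4.992720269510996
h1tip [505.6 311.4 224.5] 0.326201899652105
h2tip [523.9 238.8 224.7] 1.0929848766219958
h3tip [544.5 167.2 224.2] 1.061310745000857
spin [ 466.1 -174.8  124.6] 3.152650073139584
keyeye [473.2 104.2   4. ] 0.3402965855497994
boltL [538.8 -77.   98.6] 0.985058790460817
tip line [ -0.3 586.5] 220.9657382751783
front edge L [517.4 439.3 217.5]
back [531.  455.4 217.5]
front R [597.5 121.2 217.5]
backR [614.8 124.8 217.5]
eye [473.2 104.2   7. ] bore top [454.4  19.1  34. ]
spin [ 467.6 -174.2  128. ] bolt [538.9 -76.5 103. ]
```

```bash
cat >> h.py <<'E'
def plan(legs, quiet=False):
    """legs: list of (x,y,z,yaw,nrows); prints rows in tool shares, cumulatively rounded"""
    o=bot.get_obs(); p=np.array(o['tool_pos']); w=o['tcp_rot'][2]
    print('t %.1f at'%o['time'],p.round(1),round(w,3),'F',o['contact_force'].round(1),'w',round(o['grip_width'],1)); out=[]
    for x,y,z,yaw,n in legs:
        for k in range(n,0,-1):
            d=np.array([x,y,z])-p; s=np.clip(round(-(yaw-w)/k/.1,2),-1,1)
            M=np.array([[np.cos(w),np.sin(w),0],[np.sin(w),-np.cos(w),0],[0,0,-1]])
            q=np.round(M@d/k/80,2); m=np.linalg.norm(q*80)
            out.append((*q,s)); p=p+M.T@q*80; w-=s*.1
            if m>60: print('LONG',m)
    for i,r in enumerate(out): print(i,*['%g'%v for v in r])
E
python3 -c "
from h import *
plan([(390,-90,226,.25,9),(455,20,160,1.353,11)])"
```

```text
t 0.2 at [ 128.7 -508.7  226.3] 0.248 F [ 0.1  0.1 -0.3] w 91.5
0 0.49 -0.47 0 -0
1 0.49 -0.48 0 -0
2 0.5 -0.47 0 -0
3 0.49 -0.48 0 -0
4 0.5 -0.47 0 -0
5 0.49 -0.48 0 -0.01
6 0.5 -0.47 0 -0
7 0.5 -0.48 0 -0.01
8 0.49 -0.47 0 -0
9 0.1 -0.1 0.08 -1
10 0.11 -0.09 0.07 -1
11 0.12 -0.08 0.08 -1
12 0.13 -0.07 0.07 -1
13 0.14 -0.06 0.08 -1
14 0.14 -0.04 0.07 -1
15 0.14 -0.03 0.08 -1
16 0.15 -0.01 0.07 -1
17 0.14 0 0.08 -1
18 0.15 0.02 0.07 -1
19 0.14 0.03 0.08 -1
```

{"fn": "jog_arm", "kwargs": {
  "targets": [
    {"xyz": [0.49, -0.47, 0], "spin": 0},
    {"xyz": [0.49, -0.48, 0], "spin": 0},
    {"xyz": [0.5, -0.47, 0], "spin": 0},
    {"xyz": [0.49, -0.48, 0], "spin": 0},
    {"xyz": [0.5, -0.47, 0], "spin": 0},
    {"xyz": [0.49, -0.48, 0], "spin": 0},
    {"xyz": [0.5, -0.47, 0], "spin": 0},
    {"xyz": [0.5, -0.48, 0], "spin": 0},
    {"xyz": [0.49, -0.47, 0], "spin": 0},
    {"xyz": [0.1, -0.1, 0.08], "spin": -1}
  ],
  "gripper": 60
}}

```text
time: 1.45
tool_pos: [397.2, -78.2, 220.5]
tcp_rot: [3.141, -0.001, 0.354]
contact_force: [-0.3, -0.3, -0.3]
grip_width: 55.0
finger_force: 0.0
```

{"fn": "jog_arm", "kwargs": {
  "targets": [
    {"xyz": [0.11, -0.09, 0.07], "spin": -1},
    {"xyz": [0.12, -0.08, 0.08], "spin": -1},
    {"xyz": [0.13, -0.07, 0.07], "spin": -1},
    {"xyz": [0.14, -0.06, 0.08], "spin": -1},
    {"xyz": [0.14, -0.04, 0.07], "spin": -1},
    {"xyz": [0.14, -0.03, 0.08], "spin": -1},
    {"xyz": [0.15, -0.01, 0.07], "spin": -1},
    {"xyz": [0.14, 0, 0.08], "spin": -1},
    {"xyz": [0.15, 0.02, 0.07], "spin": -1},
    {"xyz": [0.14, 0.03, 0.08], "spin": -1}
  ]
}}

```text
time: 2.7
tool_pos: [455.6, 20.1, 160.0]
tcp_rot: [-3.141, 0.0, 1.351]
contact_force: [-0.5, 1.2, 0.4]
grip_width: 54.9
finger_force: 0.0
```

```bash
python3 -c "
from h import *
plan([(455,20,60,1.353,6)])
a=bot.capture('top');b=bot.capture('side')
r=lambda i,x,y,w,h,k:cv2.resize(i[y:y+h,x:x+w],None,fx=k,fy=k,interpolation=cv2.INTER_CUBIC)
cv2.imwrite('pics/c2.png',np.hstack([r(a,240,170,80,100,5),r(b,240,150,80,100,5)]))
"
```

```text
t 2.7 at [455.6  20.1 160. ] 1.351 F [-0.5  1.2  0.4] w 54.9
0 -0 -0 0.21 -0
1 -0 -0 0.21 -0
2 -0 -0 0.21 -0
3 -0 -0 0.21 -0.01
4 -0 -0 0.21 -0
5 -0 -0.01 0.2 -0.01
```

View pics/c2.png

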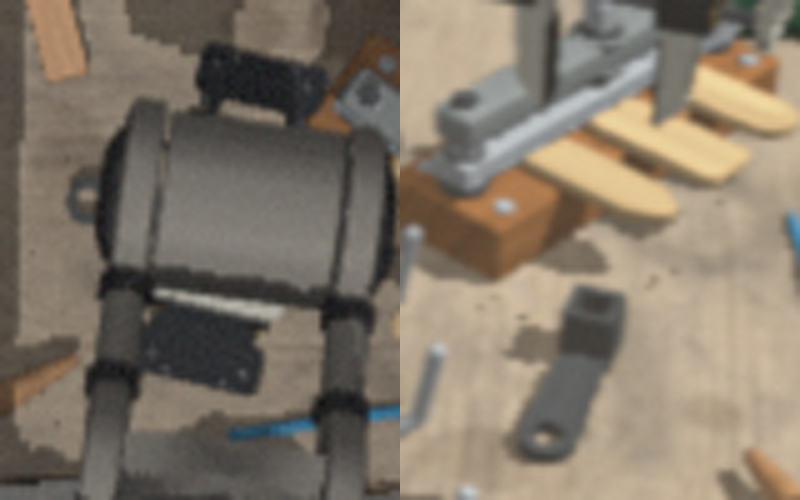

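The key is unmoved: its eye is at side crop (547,438), bore (595,300). I'll descend and grip the hub.

```bash
python3 -c "
from h import *
print(onz('side',240+195.5/5-.5,150+300.5/5-.5,34), onz('side',240+147.5/5-.5,150+438/5-.5,6))
"
```

```text
[452.85642696  20.61807262  34.        ] [471.81808124 106.71973197   6.        ]
```

{"fn": "jog_arm", "kwargs": {
  "targets": [
    {"xyz": [0, 0, 0.3], "spin": 0},
    {"xyz": [0, 0, 0.3], "spin": 0},
    {"xyz": [0, 0, 0.3], "spin": 0},
    {"xyz": [0, 0, 0.3], "spin": 0},
    {"xyz": [0, 0, 0.3], "spin": 0},
    {"xyz": [0, 0, 0], "spin": 0},
    {"xyz": [0, 0, 0], "spin": 0},
    {"xyz": [0, 0, 0], "spin": 0},
    {"xyz": [0, 0, 0], "spin": 0},
    {"xyz": [0, 0, 0], "spin": 0}
  ]
}}

```text
time: 4.05
tool_pos: [455.6, 19.7, 40.7]
tcp_rot: [3.141, 0.0, 1.348]
contact_force: [0.2, -0.6, 0.4]
grip_width: 54.9
finger_force: 0.0
```

{"fn": "jog_arm", "kwargs": {
  "targets": [
    {"xyz": [0, -0.02, 0.15], "spin": 0},
    {"xyz": [0, 0, 0.15], "spin": 0},
    {"xyz": [0, 0, 0.14], "spin": 0},
    {"xyz": [0, 0, 0], "spin": 0},
    {"xyz": [0, 0, 0], "spin": 0},
    {"xyz": [0, 0, 0], "spin": 0},
    {"xyz": [0, 0, 0], "spin": 0},
    {"xyz": [0, 0, 0], "spin": 0},
    {"xyz": [0, 0, 0], "spin": 0},
    {"xyz": [0, 0, 0], "spin": 0}
  ]
}}

```text
time: 5.3
tool_pos: [453.9, 20.1, 5.1]
tcp_rot: [3.142, 0.0, 1.348]
contact_force: [-0.7, 0.1, -0.6]
grip_width: 55.3
finger_force: 0.0
```

{"fn": "jog_arm", "kwargs": {
  "targets": [
    {"xyz": [0, 0, 0], "spin": 0},
    {"xyz": [0, 0, 0], "spin": 0},
    {"xyz": [0, 0, 0], "spin": 0},
    {"xyz": [0, 0, 0], "spin": 0},
    {"xyz": [0, 0, 0], "spin": 0},
    {"xyz": [0, 0, 0], "spin": 0},
    {"xyz": [0, 0, -0.1], "spin": 0},
    {"xyz": [0, 0, -0.2], "spin": 0},
    {"xyz": [0, 0, -0.3], "spin": 0},
    {"xyz": [0, 0, -0.4], "spin": 0}
  ],
  "gripper": 0
}}

```text
time: 6.55
tool_pos: [453.5, 20.1, 85.8]
tcp_rot: [-3.141, 0.0, 1.348]
contact_force: [0.2, -0.2, -2.0]
grip_width: 29.6
finger_force: 29.8
```

```bash
python3 -c "
from h import *
plan([(455,0,185,1.35,2),(457,-164.5,190,-.634,20)])
"
```

```text
t 6.5 at [453.5  20.1  85.8] 1.348 F [ 0.2 -0.2 -2. ] w 29.6
0 -0.12 0.04 -0.62 -0.01
1 -0.12 0.03 -0.62 -0.01
2 -0.1 0.02 -0 0.99
3 -0.1 0.03 -0 0.99
4 -0.09 0.04 -0 0.99
5 -0.09 0.05 -0 0.99
6 -0.08 0.06 -0 0.99
7 -0.08 0.07 -0 0.99
8 -0.07 0.08 -0 0.99
9 -0.06 0.08 -0 0.99
10 -0.05 0.09 -0.01 0.99
11 -0.04 0.09 -0 0.99
12 -0.03 0.1 -0.01 0.99
13 -0.03 0.1 -0 0.99
14 -0.01 0.1 -0.01 0.99
15 -0.01 0.1 -0 1
16 0.01 0.1 -0.01 0.99
17 0.02 0.1 -0 1
18 0.02 0.1 -0.01 0.99
19 0.04 0.1 -0 1
20 0.04 0.1 -0.01 0.99
21 0.06 0.09 -0 1
```

{"fn": "jog_arm", "kwargs": {
  "targets": [
    {"xyz": [-0.12, 0.04, -0.62], "spin": 0},
    {"xyz": [-0.12, 0.03, -0.62], "spin": 0},
    {"xyz": [-0.1, 0.02, 0], "spin": 1},
    {"xyz": [-0.1, 0.03, 0], "spin": 1},
    {"xyz": [-0.09, 0.04, 0], "spin": 1},
    {"xyz": [-0.09, 0.05, 0], "spin": 1},
    {"xyz": [-0.08, 0.06, 0], "spin": 1},
    {"xyz": [-0.08, 0.07, 0], "spin": 1},
    {"xyz": [-0.07, 0.08, 0], "spin": 1},
    {"xyz": [-0.06, 0.08, 0], "spin": 1}
  ]
}}

```text
time: 7.8
tool_pos: [454.7, -65.8, 184.6]
tcp_rot: [3.141, -0.0, 0.544]
contact_force: [-0.1, -0.5, -2.6]
grip_width: 30.0
finger_force: 29.8
```

{"fn": "jog_arm", "kwargs": {
  "targets": [
    {"xyz": [-0.05, 0.09, 0], "spin": 1},
    {"xyz": [-0.04, 0.09, 0], "spin": 1},
    {"xyz": [-0.03, 0.1, 0], "spin": 1},
    {"xyz": [-0.03, 0.1, 0], "spin": 1},
    {"xyz": [-0.01, 0.1, 0], "spin": 1},
    {"xyz": [-0.01, 0.1, 0], "spin": 1},
    {"xyz": [0.01, 0.1, 0], "spin": 1},
    {"xyz": [0.02, 0.1, 0], "spin": 1},
    {"xyz": [0.02, 0.1, 0], "spin": 1},
    {"xyz": [0.04, 0.1, 0], "spin": 1}
  ]
}}

```text
time: 9.05
tool_pos: [455.9, -147.4, 184.6]
tcp_rot: [3.142, -0.0, -0.455]
contact_force: [-0.1, -0.1, -2.3]
grip_width: 29.9
finger_force: 29.8
```

```bash
python3 -c "
from h import *
plan([(467,-174.5,165,-.634,6)])
a=bot.capture('top');b=bot.capture('side')
r=lambda i,x,y,w,h,k:cv2.resize(i[y:y+h,x:x+w],None,fx=k,fy=k,interpolation=cv2.INTER_CUBIC)
cv2.imwrite('pics/c3.png',np.hstack([r(a,290,150,80,110,5),r(b,240,110,80,110,5)]))
"
```

```text
t 9.1 at [ 455.9 -147.4  184.6] -0.455 F [-0.1 -0.1 -2.3] w 29.9
0 0.05 0.04 0.04 0.3
1 0.05 0.04 0.04 0.3
2 0.05 0.04 0.04 0.3
3 0.05 0.04 0.04 0.3
4 0.04 0.03 0.04 0.29
5 0.05 0.03 0.05 0.3
```

View pics/c3.png

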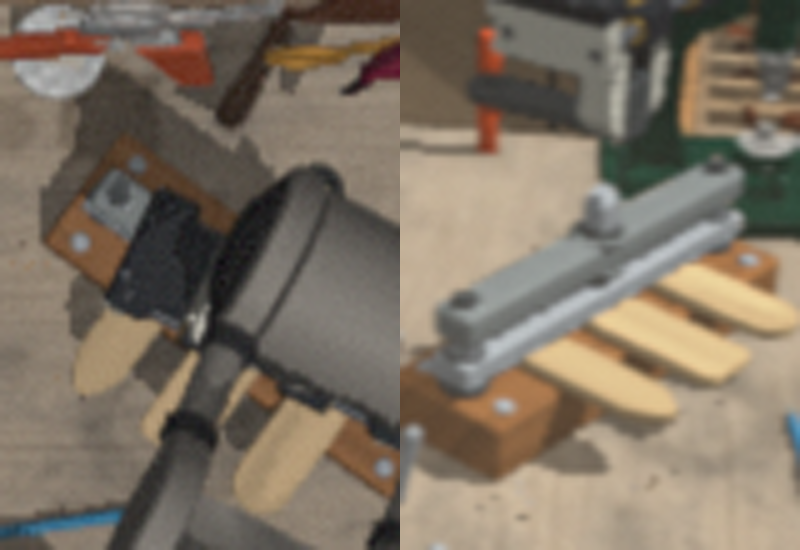

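Side view: the key is held with its arm pointing back; bolt heads at (463,298) and (716,160), spindle top (601,193).

```bash
python3 -c "
from h import *
S=lambda x,y:(240+(x-400+.5)/5-.5,110+(y+.5)/5-.5)
for z in (100,104): print(onz('side',*S(463,298),z),onz('side',*S(716,160),z))
print(onz('side',*S(601,190),128))
for d in (85,101):
  c,s=np.cos(-.455),np.sin(-.455)
  for z in (180,188):
    u,v=proj('side',(455.9+d*c,-147.4+d*s,z)); print(d,(u-240+.5)*5+400,(v-110+.5)*5)
plan([(460,-176,165,-.634,6)])
"
```

```text
[539.45441161 -76.78031815 100.        ] [ 391.52424927 -282.63916016  100.        ]
[538.74125408 -70.07934213 104.        ] [ 391.92506319 -274.3879873   104.        ]
[ 465.17503052 -171.98397568  128.        ]
85 497.9910754198818 97.17163106401358
85 498.361382806477 85.01860275931634
101 475.88149449038866 90.93563825633595
101 476.15879837571174 78.8353236834184
t 9.2 at [ 456.  -147.9  184.6] -0.454 F [-0.2  0.8 -1.7] w 30.2
0 0.03 0.05 0.04 0.3
1 0.04 0.05 0.04 0.3
2 0.04 0.05 0.04 0.3
3 0.04 0.04 0.04 0.3
4 0.03 0.04 0.04 0.3
5 0.04 0.05 0.04 0.3
```

```bash
python3 -c "
from h import *
plan([(466,-174,165,-.628,4),(466,-174,130,-.628,4)])
"
```

```text
t 9.2 at [ 456.  -147.9  184.6] -0.454 F [-0.2  0.8 -1.7] w 30.2
0 0.06 0.06 0.06 0.44
1 0.07 0.06 0.06 0.43
2 0.07 0.05 0.06 0.44
3 0.07 0.05 0.06 0.43
4 0 0 0.11 0
5 0 0 0.11 0
6 0 0 0.11 0
7 0 0 0.11 0
```

{"fn": "jog_arm", "kwargs": {
  "targets": [
    {"xyz": [0.06, 0.06, 0.06], "spin": 0.44},
    {"xyz": [0.07, 0.06, 0.06], "spin": 0.43},
    {"xyz": [0.07, 0.05, 0.06], "spin": 0.44},
    {"xyz": [0.07, 0.05, 0.06], "spin": 0.43},
    {"xyz": [0, 0, 0.09], "spin": 0},
    {"xyz": [0, 0, 0.09], "spin": 0},
    {"xyz": [0, 0, 0.09], "spin": 0},
    {"xyz": [0, 0, 0.09], "spin": 0},
    {"xyz": [0, 0, 0], "spin": 0},
    {"xyz": [0, 0, 0], "spin": 0}
  ]
}}

```text
time: 10.4
tool_pos: [466.3, -173.4, 136.5]
tcp_rot: [3.142, -0.0, -0.626]
contact_force: [-0.7, -0.7, -1.5]
grip_width: 30.0
finger_force: 29.8
```

```bash
python3 -c "
from h import *
plan([(466,-174,130,-.628,1)])
snap('side','c4.png',240,100,90,70,8)
"
```

```text
t 10.4 at [ 466.3 -173.4  136.5] -0.626 F [-0.7 -0.7 -1.5] w 30.0
0 0 0.01 0.08 0.02
```

View pics/c4.png

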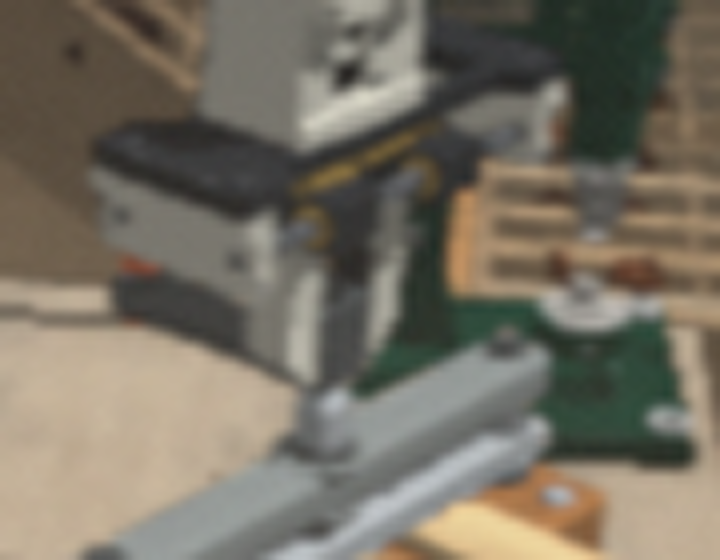

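The hub sits just above the spindle top (330,395), well aligned. Lowering on.

{"fn": "jog_arm", "kwargs": {
  "targets": [
    {"xyz": [0, 0, 0.03], "spin": 0},
    {"xyz": [0, 0, 0.03], "spin": 0},
    {"xyz": [0, 0, 0.03], "spin": 0},
    {"xyz": [0, 0, 0.03], "spin": 0},
    {"xyz": [0, 0, 0.03], "spin": 0},
    {"xyz": [0, 0, 0.03], "spin": 0},
    {"xyz": [0, 0, 0.02], "spin": 0},
    {"xyz": [0, 0, 0], "spin": 0},
    {"xyz": [0, 0, 0], "spin": 0},
    {"xyz": [0, 0, 0], "spin": 0}
  ]
}}

```text
time: 11.7
tool_pos: [464.3, -173.2, 120.2]
tcp_rot: [3.14, 0.003, -0.626]
contact_force: [-7.7, 0.8, 5.4]
grip_width: 29.9
finger_force: 30.0
```

{"fn": "jog_arm", "kwargs": {
  "targets": [
    {"xyz": [-0.02, 0.01, 0], "spin": 0},
    {"xyz": [-0.01, 0.01, 0], "spin": 0},
    {"xyz": [0, 0, 0.02], "spin": 0},
    {"xyz": [0, 0, 0.02], "spin": 0},
    {"xyz": [0, 0, 0.02], "spin": 0},
    {"xyz": [0, 0, 0.02], "spin": 0},
    {"xyz": [0, 0, 0.02], "spin": 0},
    {"xyz": [0, 0, 0.02], "spin": 0},
    {"xyz": [0, 0, 0], "spin": 0},
    {"xyz": [0, 0, 0], "spin": 0}
  ]
}}

```text
time: 12.95
tool_pos: [463.3, -173.3, 110.7]
tcp_rot: [3.142, -0.0, -0.626]
contact_force: [-0.9, 0.5, -1.8]
grip_width: 30.1
finger_force: 30.0
```

{"fn": "jog_arm", "kwargs": {
  "targets": [
    {"xyz": [0, 0, 0.02], "spin": 0},
    {"xyz": [0, 0, 0.02], "spin": 0},
    {"xyz": [0, 0, 0.02], "spin": 0},
    {"xyz": [0, 0, 0.01], "spin": 0},
    {"xyz": [0, 0, 0], "spin": 0},
    {"xyz": [0, 0, 0], "spin": 0},
    {"xyz": [0, 0, 0], "spin": 0},
    {"xyz": [0, 0, 0], "spin": 0},
    {"xyz": [0, 0, 0], "spin": 0},
    {"xyz": [0, 0, 0], "spin": 0}
  ]
}}

```text
time: 14.2
tool_pos: [463.2, -173.2, 106.8]
tcp_rot: [3.142, -0.001, -0.626]
contact_force: [-5.6, 3.0, 14.8]
grip_width: 30.1
finger_force: 30.0
```

{"fn": "jog_arm", "kwargs": {
  "targets": [
    {"xyz": [0, 0, -0.01], "spin": -0.4},
    {"xyz": [0, 0, 0], "spin": -0.7},
    {"xyz": [0, 0, 0], "spin": -0.7},
    {"xyz": [0, 0, 0], "spin": -0.7},
    {"xyz": [0, 0, 0], "spin": -0.7},
    {"xyz": [0, 0, 0], "spin": -0.7},
    {"xyz": [0, 0, 0], "spin": -0.7},
    {"xyz": [0, 0, 0], "spin": -0.7},
    {"xyz": [0, 0, 0], "spin": -0.7},
    {"xyz": [0, 0, 0], "spin": -0.7}
  ]
}}

```text
time: 15.45
tool_pos: [462.3, -174.2, 106.9]
tcp_rot: [3.14, 0.001, 0.046]
contact_force: [-9.1, -3.2, 10.0]
grip_width: 30.2
finger_force: 30.0
```

```bash
python3 -c "
from h import *
o=bot.get_obs();print(o['contact_force'],o['moment'],o['tau'])
snap('side','c5.png',240,100,90,70,8)
"
```

```text
[-9.11811737 -3.22899527 10.03858337] [-0.56979478  1.24293095 -0.26184652] [  3.34214106 -38.27592731 -20.16568065   1.62642874  -1.67978883
   0.46107274]
```

View pics/c5.png

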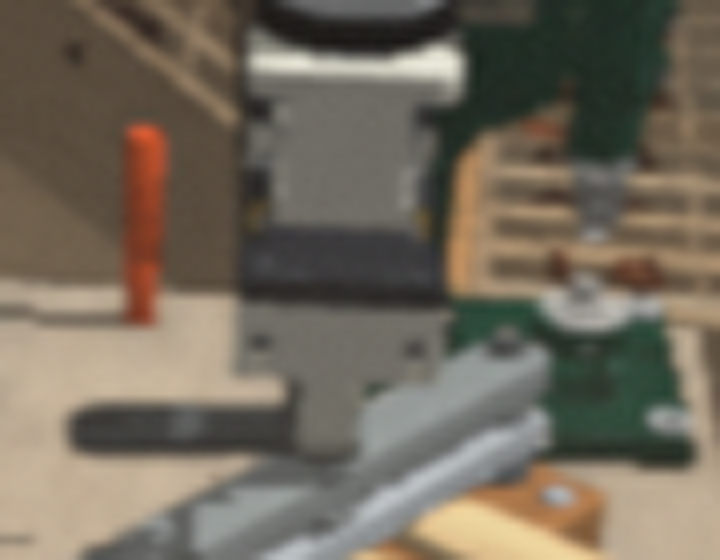

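The key follows the tool (arm now to the left in the picture, spindle turning). I'll continue to the stop.

{"fn": "jog_arm", "kwargs": {
  "targets": [
    {"xyz": [-0.01, 0, 0], "spin": -0.7},
    {"xyz": [0, 0.01, 0], "spin": -0.7},
    {"xyz": [0, 0, 0], "spin": -0.7},
    {"xyz": [0, 0.01, 0], "spin": -0.7},
    {"xyz": [0, 0, 0], "spin": -0.7},
    {"xyz": [0, 0.01, 0], "spin": -0.7},
    {"xyz": [0, 0, 0], "spin": -0.7},
    {"xyz": [0, 0, 0], "spin": -0.7},
    {"xyz": [0, 0, 0], "spin": -0.5},
    {"xyz": [0, 0, 0], "spin": -0.5}
  ]
}}

```text
time: 16.75
tool_pos: [462.6, -175.4, 106.9]
tcp_rot: [-3.141, 0.0, 0.704]
contact_force: [-6.7, 1.9, 10.0]
grip_width: 29.7
finger_force: 30.0
```

```bash
python3 -c "
from h import *
o=bot.get_obs();print(o['tcp_rot'],o['contact_force'],o['moment'],o['tau'][5])
"
```

```text
[-3.14120723e+00  1.46208858e-05  7.04444250e-01] [-6.67721764  1.86229222 10.02517365] [ 0.53956547  0.6588301  -0.38376393] 0.13374371454119682
```

{"fn": "jog_arm", "kwargs": {
  "targets": [
    {"xyz": [0, 0, 0], "spin": -0.4},
    {"xyz": [0, 0, 0], "spin": -0.4},
    {"xyz": [0, 0, 0], "spin": -0.4},
    {"xyz": [0, 0, 0], "spin": -0.4},
    {"xyz": [0, 0, 0], "spin": -0.3},
    {"xyz": [0, 0, 0], "spin": 0},
    {"xyz": [0, 0, 0], "spin": 0},
    {"xyz": [0, 0, 0], "spin": 0},
    {"xyz": [0, 0, 0], "spin": 0},
    {"xyz": [0, 0, 0], "spin": 0}
  ]
}}

```text
time: 18.0
tool_pos: [462.8, -175.6, 106.8]
tcp_rot: [3.141, -0.0, 0.892]
contact_force: [-5.5, 0.5, 9.1]
grip_width: 30.0
finger_force: 30.2
```

```bash
python3 -c "
from h import *
o=bot.get_obs();print(o['tcp_rot'],o['contact_force'],o['moment'],o['tau'][5])
snap('side','c6.png',240,110,90,75,8)
"
```

```text
[ 3.14140814e+00 -2.88214297e-04  8.91904062e-01] [-5.48383616  0.45588104  9.10833736] [ 0.31022909  0.55116305 -0.72879036] -0.7209055870771408
```

View pics/c6.png

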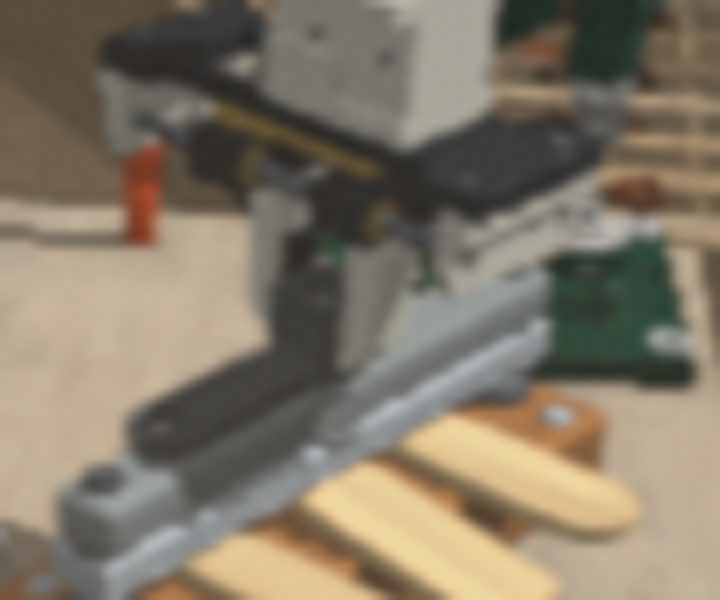

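The bar is up, with torque at 0.73 N m against the stop. I'll release the key and meanwhile segment the patterns in the first top picture.

{"fn": "jog_arm", "kwargs": {
  "targets": [
    {"xyz": [0, 0, 0], "spin": 0},
    {"xyz": [0, 0, 0], "spin": 0},
    {"xyz": [0, 0, 0], "spin": 0},
    {"xyz": [0, 0, -0.1], "spin": 0},
    {"xyz": [0, 0, -0.2], "spin": 0},
    {"xyz": [0, 0, -0.3], "spin": 0},
    {"xyz": [0, 0, -0.3], "spin": 0},
    {"xyz": [0, 0, -0.1], "spin": 0},
    {"xyz": [0, 0, 0], "spin": 0},
    {"xyz": [0, 0, 0], "spin": 0}
  ],
  "gripper": 53
}}

```text
time: 19.3
tool_pos: [462.6, -175.3, 185.0]
tcp_rot: [-3.14, 0.0, 0.894]
contact_force: [-0.6, -0.0, -0.1]
grip_width: 48.6
finger_force: 0.0
```

```bash
cat >> h.py <<'E'
PC=np.array([465,-174.5]); PH=-.628
def p2w(x,y): return PC+np.array([x*np.cos(PH)-y*np.sin(PH),x*np.sin(PH)+y*np.cos(PH)])
def w2p(q): d=np.array(q)[:2]-PC; return np.array([d[0]*np.cos(PH)+d[1]*np.sin(PH),-d[0]*np.sin(PH)+d[1]*np.cos(PH)])
E
python3 - <<'E'
from h import *
np.set_printoptions(precision=1,suppress=True)
im=cv2.imread('pics/top0.png'); k=1.5625
f=lambda p:(np.array(proj('top',p))+.5)*k-.5
for y in (67,0,-67): print('pred tail',f([*p2w(-110,y),48]))
hsv=cv2.cvtColor(im,cv2.COLOR_BGR2HSV)
for y in (67,0,-67):
    u,v=f([*p2w(-80,y),48]).astype(int); print('hsv',hsv[v,u], 'bench',hsv[420-20,430])
x0,y0=460,270
m=cv2.inRange(hsv,(12,80,150),(25,140,255))[y0:400,x0:620]
n,l,s,c=cv2.connectedComponentsWithStats(m)
for i in range(1,n):
    if s[i,4]<150: continue
    pts=np.argwhere(l==i)[:,::-1]+[x0,y0]
    W=np.array([w2p(onz('top',*((p+.5)/k-.5),48)) for p in pts])
    a=W[(W[:,0]<-30)]
    print('x',W[:,0].min(),W[:,0].max(),[ (xx,a[abs(a[:,0]-xx)<3,1].min().round(1),a[abs(a[:,0]-xx)<3,1].max().round(1)) for xx in (-60,-75,-90,-100,-106) if (abs(a[:,0]-xx)<3).any()])
E
```

```text
pred tail [477.2 355.1]
pred tail [503.1 374.2]
pred tail [529.  393.3]
hsv [ 18  86 167] bench [17 53 86]
hsv [ 18  86 167] bench [17 53 86]
hsv [ 18  85 168] bench [17 53 86]
x -110.50999061232554 -15.065904924279646 [(-60, np.float64(49.3), np.float64(80.7)), (-75, np.float64(48.7), np.float64(80.1)), (-90, np.float64(49.3), np.float64(79.0)), (-100, np.float64(53.6), np.float64(76.2)), (-106, np.float64(57.9), np.float64(72.5))]
x -108.17978085514395 -15.332746720257333 [(-60, np.float64(-20.9), np.float64(19.6)), (-75, np.float64(-20.2), np.float64(19.8)), (-90, np.float64(-20.8), np.float64(19.7)), (-100, np.float64(-19.4), np.float64(19.8)), (-106, np.float64(-18.5), np.float64(17.4))]
x -107.01533421871224 -15.262998169913626 [(-60, np.float64(-84.9), np.float64(-49.2)), (-75, np.float64(-84.3), np.float64(-48.5)), (-90, np.float64(-84.8), np.float64(-49.1)), (-100, np.float64(-81.7), np.float64(-53.5)), (-106, np.float64(-75.0), np.float64(-57.1))]
```

Segmentation agrees with the text: strap at press y≈65, tag at 0, fob at −67, all aligned with the press axes, with tails at x≈−110.

Run:
```python
from h import *
x,y=p2w(-76,65.5)
plan([(x,y,185,-.628,16),(x,y,65,-.628,4)])
```

```text
t 19.3 at [ 462.6 -175.3  185. ] 0.894 F [-0.6 -0.  -0.1] w 48.6
0 0.05 -0.06 0 0.95
1 0.04 -0.07 0 0.95
2 0.04 -0.07 0 0.95
3 0.03 -0.07 0 0.95
4 0.02 -0.07 0 0.95
5 0.02 -0.08 0 0.95
6 0.01 -0.08 0 0.95
7 0 -0.08 0 0.95
8 -0.01 -0.08 0 0.95
9 -0.01 -0.08 0 0.95
10 -0.02 -0.08 0 0.95
11 -0.03 -0.07 0 0.95
12 -0.03 -0.07 0 0.95
13 -0.04 -0.07 0 0.96
14 -0.04 -0.06 0 0.95
15 -0.05 -0.06 0 0.96
16 -0 0 0.38 -0
17 -0 0 0.37 -0
18 -0 0 0.38 -0
19 -0 0 0.37 -0
```

{"fn": "jog_arm", "kwargs": {
  "targets": [
    {"xyz": [0.05, -0.06, 0], "spin": 0.95},
    {"xyz": [0.04, -0.07, 0], "spin": 0.95},
    {"xyz": [0.04, -0.07, 0], "spin": 0.95},
    {"xyz": [0.03, -0.07, 0], "spin": 0.95},
    {"xyz": [0.02, -0.07, 0], "spin": 0.95},
    {"xyz": [0.02, -0.08, 0], "spin": 0.95},
    {"xyz": [0.01, -0.08, 0], "spin": 0.95},
    {"xyz": [0, -0.08, 0], "spin": 0.95},
    {"xyz": [-0.01, -0.08, 0], "spin": 0.95},
    {"xyz": [-0.01, -0.08, 0], "spin": 0.95}
  ],
  "gripper": 46
}}

```text
time: 20.55
tool_pos: [449.2, -113.2, 185.0]
tcp_rot: [-3.141, 0.002, -0.059]
contact_force: [-0.2, -0.7, 0.5]
grip_width: 42.4
finger_force: 0.0
```

{"fn": "jog_arm", "kwargs": {
  "targets": [
    {"xyz": [-0.02, -0.08, 0], "spin": 0.95},
    {"xyz": [-0.03, -0.07, 0], "spin": 0.95},
    {"xyz": [-0.03, -0.07, 0], "spin": 0.95},
    {"xyz": [-0.04, -0.07, 0], "spin": 0.96},
    {"xyz": [-0.04, -0.06, 0], "spin": 0.95},
    {"xyz": [-0.05, -0.06, 0], "spin": 0.96},
    {"xyz": [0, 0, 0.38], "spin": 0},
    {"xyz": [0, 0, 0.37], "spin": 0},
    {"xyz": [0, 0, 0.38], "spin": 0},
    {"xyz": [0, 0, 0.37], "spin": 0}
  ]
}}

```text
time: 21.8
tool_pos: [442.3, -76.8, 64.3]
tcp_rot: [3.141, 0.001, -0.628]
contact_force: [0.5, 0.2, 1.1]
grip_width: 42.2
finger_force: 0.0
```

Run:
```python
from h import *
x,y=p2w(-76,65.5)
plan([(x,y,65,-.628,1),(x,y,27,-.628,3)])
```

```text
t 21.8 at [442.3 -76.8  64.3] -0.628 F [0.5 0.2 1.1] w 42.2
0 -0 0 -0.01 -0
1 -0 0 0.16 -0
2 -0 0 0.16 -0
3 -0 0 0.16 -0
```

{"fn": "jog_arm", "kwargs": {
  "targets": [
    {"xyz": [0, 0, 0.1], "spin": 0},
    {"xyz": [0, 0, 0.1], "spin": 0},
    {"xyz": [0, 0, 0.1], "spin": 0},
    {"xyz": [0, 0, 0.08], "spin": 0},
    {"xyz": [0, 0, 0.08], "spin": 0},
    {"xyz": [0, 0, 0], "spin": 0},
    {"xyz": [0, 0, 0], "spin": 0},
    {"xyz": [0, 0, 0], "spin": 0},
    {"xyz": [0, 0, 0], "spin": 0},
    {"xyz": [0, 0, 0], "spin": 0}
  ]
}}

```text
time: 23.05
tool_pos: [443.0, -77.1, 29.2]
tcp_rot: [3.142, -0.0, -0.628]
contact_force: [0.1, 0.5, 0.4]
grip_width: 42.3
finger_force: 0.0
```

{"fn": "jog_arm", "kwargs": {
  "targets": [
    {"xyz": [0, 0, 0], "spin": 0},
    {"xyz": [0, 0, 0], "spin": 0},
    {"xyz": [0, 0, 0], "spin": 0},
    {"xyz": [0, 0, 0], "spin": 0},
    {"xyz": [0, 0, -0.02], "spin": 0},
    {"xyz": [-0.1, 0, 0], "spin": 0},
    {"xyz": [-0.2, 0, 0], "spin": 0},
    {"xyz": [-0.3, 0, 0], "spin": 0},
    {"xyz": [-0.3, 0, 0], "spin": 0},
    {"xyz": [-0.2, 0, 0], "spin": 0}
  ],
  "gripper": 0
}}

```text
time: 24.3
tool_pos: [370.4, -24.5, 30.7]
tcp_rot: [3.141, 0.001, -0.628]
contact_force: [0.8, -0.2, -0.6]
grip_width: 35.5
finger_force: 30.0
```

```bash
cat >> h.py <<'E'
TIP=np.array([[486.5,383.3],[505.6,311.4],[523.9,238.8],[544.5,167.2]]); RY=.25
k=np.arange(4); TIP=np.c_[np.polyval(np.polyfit(k[1:],TIP[1:,0],1),k),np.polyval(np.polyfit(k[1:],TIP[1:,1],1),k)]
RX=np.array([np.cos(RY),np.sin(RY)])
def overtip(i,off,fwd=0): return TIP[i]-RX*(off-fwd)
E
python3 - <<'E'
from h import *
print(TIP.round(1)); x,y=overtip(3,88.5)
plan([(400,0,200,-.628,4),(x,y,250,.25,9)])
E
```

```text
[[485.8 383.3]
 [505.2 311.2]
 [524.7 239.1]
 [544.1 167. ]]
t 24.3 at [370.4 -24.5  30.7] -0.628 F [ 0.8 -0.2 -0.6] w 35.5
0 0.03 -0.12 -0.53 0
1 0.03 -0.12 -0.53 0
2 0.03 -0.11 -0.53 0
3 0.03 -0.12 -0.53 0
4 -0.05 -0.21 -0.07 -0.98
5 -0.03 -0.21 -0.07 -0.97
6 -0.01 -0.22 -0.07 -0.98
7 0.01 -0.22 -0.07 -0.97
8 0.03 -0.21 -0.07 -0.98
9 0.05 -0.21 -0.07 -0.97
10 0.07 -0.21 -0.07 -0.98
11 0.09 -0.2 -0.07 -0.97
12 0.11 -0.18 -0.06 -0.98
```

{"fn": "jog_arm", "kwargs": {
  "targets": [
    {"xyz": [0.03, -0.12, -0.53], "spin": 0},
    {"xyz": [0.03, -0.12, -0.53], "spin": 0},
    {"xyz": [0.03, -0.11, -0.53], "spin": 0},
    {"xyz": [0.03, -0.12, -0.53], "spin": 0},
    {"xyz": [-0.05, -0.21, -0.07], "spin": -0.98},
    {"xyz": [-0.03, -0.21, -0.07], "spin": -0.97},
    {"xyz": [-0.01, -0.22, -0.07], "spin": -0.98},
    {"xyz": [0.01, -0.22, -0.07], "spin": -0.97},
    {"xyz": [0.03, -0.21, -0.07], "spin": -0.98},
    {"xyz": [0.05, -0.21, -0.07], "spin": -0.97}
  ]
}}

```text
time: 25.55
tool_pos: [440.4, 96.3, 233.9]
tcp_rot: [3.141, 0.0, -0.04]
contact_force: [0.5, -0.1, -0.6]
grip_width: 35.5
finger_force: 30.0
```

{"fn": "jog_arm", "kwargs": {
  "targets": [
    {"xyz": [0.07, -0.21, -0.07], "spin": -0.98},
    {"xyz": [0.09, -0.2, -0.07], "spin": -0.97},
    {"xyz": [0.11, -0.18, -0.06], "spin": -0.98},
    {"xyz": [0, 0, 0], "spin": 0},
    {"xyz": [0, 0, 0], "spin": 0},
    {"xyz": [0, 0, 0], "spin": 0},
    {"xyz": [0, 0, 0], "spin": 0},
    {"xyz": [0, 0, 0], "spin": 0},
    {"xyz": [0, 0, 0], "spin": 0},
    {"xyz": [0, 0, 0], "spin": 0}
  ]
}}

```text
time: 26.8
tool_pos: [459.6, 144.1, 249.9]
tcp_rot: [3.141, -0.0, 0.25]
contact_force: [0.4, -1.1, -0.6]
grip_width: 35.6
finger_force: 30.0
```

Run:
```python
from h import *
x,y=overtip(3,88.5)
plan([(x,y,240,.255,1)])
a=bot.capture('top');b=bot.capture('side')
r=lambda i,x,y,w,h,k:cv2.resize(i[y:y+h,x:x+w],None,fx=k,fy=k,interpolation=cv2.INTER_CUBIC)
cv2.imwrite('pics/c7.png',np.hstack([r(a,190,150,80,110,5),r(b,210,110,80,110,5)]))
```

```text
t 26.8 at [459.6 144.1 249.9] 0.25 F [ 0.4 -1.1 -0.6] w 35.6
0 -0.01 -0.02 0.12 -0.05
```

View pics/c7.png

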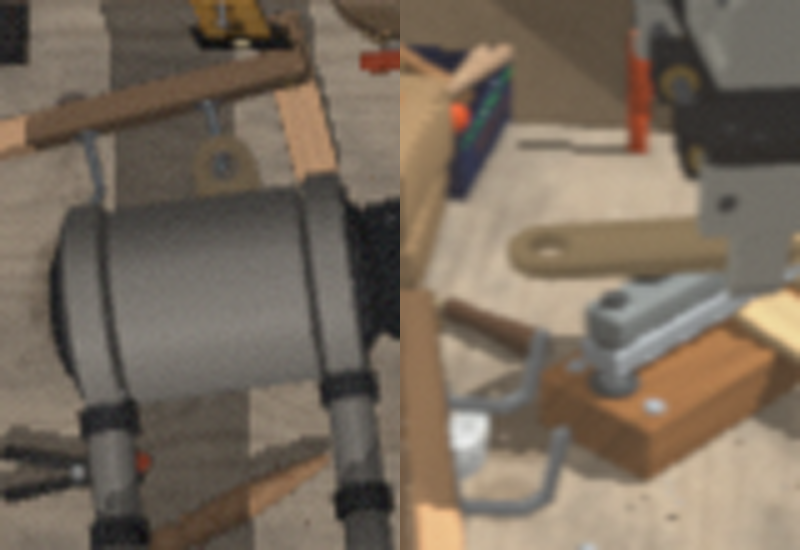

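Top: eye centre (222,162) with hook 3's tip visible through it; side: eye (549,246), above tip (541,338). Checking numerically.

Run:
```python
from h import *
T=lambda x,y:(190+(x+.5)/5-.5,150+(y+.5)/5-.5)
S=lambda x,y:(210+(x-400+.5)/5-.5,110+(y+.5)/5-.5)
e=tri(T(222,162),S(549,246));t=onz('side',*S(542,337),229.5);t2=onz('top',*T(222,163),229.5); print(e,t,t2,TIP[3])
o=bot.get_obs(); d=e[0][:2]-o['tool_pos'][:2]; w=o['tcp_rot'][2]
print('eye offset in tool x,left',d@[np.cos(w),np.sin(w)],d@[-np.sin(w),np.cos(w)])
```

```text
(array([542.45444054, 163.53750283, 266.57749444]), np.float64(1.9782796937057925)) [542.60703159 176.94387688 229.5       ] [546.0603919  166.48344931 229.5       ] [544.11666667 167.03333333]
eye offset in tool x,left 85.05896839158677 -1.6449729816544738
```

{"fn": "jog_arm", "kwargs": {
  "targets": [
    {"xyz": [0.03, -0.03, 0], "spin": 0},
    {"xyz": [0, 0, 0.1], "spin": 0},
    {"xyz": [0, 0, 0.1], "spin": 0},
    {"xyz": [0, 0, 0.1], "spin": 0},
    {"xyz": [0, 0, 0.1], "spin": 0},
    {"xyz": [0, 0, 0.05], "spin": 0},
    {"xyz": [0, 0, 0.05], "spin": 0},
    {"xyz": [0, 0, 0.05], "spin": 0},
    {"xyz": [0, 0, 0], "spin": 0},
    {"xyz": [0, 0, 0], "spin": 0}
  ]
}}

```text
time: 28.15
tool_pos: [461.5, 147.0, 206.1]
tcp_rot: [3.141, -0.0, 0.25]
contact_force: [-0.5, -0.1, 0.2]
grip_width: 35.4
finger_force: 30.0
```

{"fn": "jog_arm", "kwargs": {
  "targets": [
    {"xyz": [0.02, 0, 0.05], "spin": 0},
    {"xyz": [0.02, 0, 0.05], "spin": 0},
    {"xyz": [0.02, 0, 0.05], "spin": 0},
    {"xyz": [0.02, 0, 0.05], "spin": 0},
    {"xyz": [0.02, 0, 0.03], "spin": 0},
    {"xyz": [0.02, 0, 0.02], "spin": 0},
    {"xyz": [0, 0, 0], "spin": 0},
    {"xyz": [0, 0, 0], "spin": 0},
    {"xyz": [0, 0, 0], "spin": 0},
    {"xyz": [0, 0, 0], "spin": 0}
  ]
}}

```text
time: 29.4
tool_pos: [470.7, 149.4, 186.0]
tcp_rot: [3.141, -0.0, 0.25]
contact_force: [-0.5, -0.4, -0.8]
grip_width: 35.6
finger_force: 30.0
```

{"fn": "jog_arm", "kwargs": {
  "targets": [
    {"xyz": [0, 0, 0], "spin": 0},
    {"xyz": [0, 0, 0], "spin": 0},
    {"xyz": [0, 0, 0], "spin": 0},
    {"xyz": [0, 0, 0], "spin": 0},
    {"xyz": [-0.2, 0, 0], "spin": 0},
    {"xyz": [-0.4, 0, 0], "spin": 0},
    {"xyz": [-0.3, 0.1, 0], "spin": 0},
    {"xyz": [0, 0.2, 0], "spin": 0},
    {"xyz": [0, 0.2, 0], "spin": 0},
    {"xyz": [0, 0.2, 0], "spin": 0}
  ],
  "gripper": 75
}}

```text
time: 30.65
tool_pos: [414.9, 76.9, 186.1]
tcp_rot: [3.141, -0.0, 0.25]
contact_force: [0.3, 0.3, -0.6]
grip_width: 68.5
finger_force: 0.0
```

Run:
```python
from h import *
x,y=p2w(-76,0)
plan([(x,y,130,-.628,9),(x,y,65,-.628,2)])
a=bot.capture('top');b=bot.capture('side')
r=lambda i,x,y,w,h,k:cv2.resize(i[y:y+h,x:x+w],None,fx=k,fy=k,interpolation=cv2.INTER_CUBIC)
cv2.imwrite('pics/c8.png',np.hstack([r(a,190,150,80,110,5),r(b,210,110,80,110,5)]))
```

```text
t 30.6 at [414.9  76.9 186.1] 0.25 F [ 0.3  0.3 -0.6] w 68.5
0 -0.09 0.27 0.08 0.98
1 -0.06 0.28 0.08 0.97
2 -0.03 0.29 0.08 0.98
3 -0 0.29 0.08 0.97
4 0.02 0.29 0.08 0.98
5 0.05 0.28 0.08 0.97
6 0.08 0.27 0.07 0.98
7 0.11 0.27 0.08 0.97
8 0.13 0.25 0.07 0.98
9 0 0 0.41 -0
10 0 0 0.4 -0
```

View pics/c8.png

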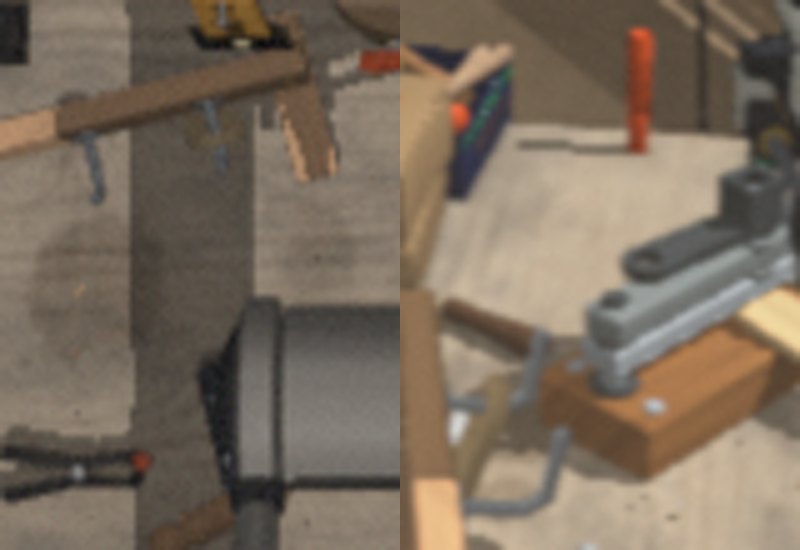

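Pattern strap hangs on hook 3 (side (485,430)). The key sits well on the spindle. Next is the fob.

Run:
```python
from h import *
x,y=p2w(-76,-67.5)
x1,y1=p2w(-110,30)
plan([(x1,y1,165,-.3,6),(x,y,130,-.628,5),(x,y,60,-.628,3)])
```

```text
t 30.8 at [415.1  76.4 186. ] 0.248 F [0.9 0.  0.5] w 68.8
0 -0.13 0.32 0.04 0.91
1 -0.1 0.33 0.04 0.91
2 -0.07 0.33 0.05 0.92
3 -0.03 0.34 0.04 0.91
4 -0 0.34 0.05 0.92
5 0.02 0.33 0.04 0.91
6 0 0.26 0.09 0.66
7 0.02 0.26 0.09 0.66
8 0.04 0.26 0.09 0.65
9 0.05 0.25 0.08 0.66
10 0.07 0.25 0.09 0.65
11 -0 -0 0.29 0
12 -0 -0 0.29 0
13 -0 -0 0.29 0
```

{"fn": "jog_arm", "kwargs": {
  "targets": [
    {"xyz": [-0.13, 0.32, 0.04], "spin": 0.91},
    {"xyz": [-0.1, 0.33, 0.04], "spin": 0.91},
    {"xyz": [-0.07, 0.33, 0.05], "spin": 0.92},
    {"xyz": [-0.03, 0.34, 0.04], "spin": 0.91},
    {"xyz": [0, 0.34, 0.05], "spin": 0.92},
    {"xyz": [0.02, 0.33, 0.04], "spin": 0.91},
    {"xyz": [0, 0.26, 0.09], "spin": 0.66},
    {"xyz": [0.02, 0.26, 0.09], "spin": 0.66},
    {"xyz": [0.04, 0.26, 0.09], "spin": 0.65},
    {"xyz": [0.05, 0.25, 0.08], "spin": 0.66}
  ],
  "gripper": 50
}}

```text
time: 32.0
tool_pos: [369.7, -164.2, 136.9]
tcp_rot: [-3.141, -0.0, -0.563]
contact_force: [0.8, 0.5, 0.0]
grip_width: 45.8
finger_force: 0.0
```

{"fn": "jog_arm", "kwargs": {
  "targets": [
    {"xyz": [0.07, 0.25, 0.09], "spin": 0.65},
    {"xyz": [0, 0, 0.29], "spin": 0},
    {"xyz": [0, 0, 0.29], "spin": 0},
    {"xyz": [0, 0, 0.29], "spin": 0},
    {"xyz": [0, 0, 0], "spin": 0},
    {"xyz": [0, 0, 0], "spin": 0},
    {"xyz": [0, 0, 0], "spin": 0},
    {"xyz": [0, 0, 0], "spin": 0},
    {"xyz": [0, 0, 0], "spin": 0},
    {"xyz": [0, 0, 0], "spin": 0}
  ]
}}

```text
time: 33.25
tool_pos: [363.8, -184.0, 60.4]
tcp_rot: [3.142, -0.0, -0.626]
contact_force: [0.2, 0.2, -0.6]
grip_width: 45.9
finger_force: 0.0
```

Run:
```python
from h import *
x,y=p2w(-76,-67.5)
plan([(x,y,60,-.628,1),(x,y,29,-.628,3)])
```

```text
t 33.2 at [ 363.8 -184.    60.4] -0.626 F [ 0.2  0.2 -0.6] w 45.9
0 0 0 0.01 0.02
1 0 0 0.13 -0
2 0 0 0.13 -0
3 0 0 0.12 -0
```

{"fn": "jog_arm", "kwargs": {
  "targets": [
    {"xyz": [0, 0, 0.1], "spin": 0},
    {"xyz": [0, 0, 0.1], "spin": 0},
    {"xyz": [0, 0, 0.1], "spin": 0},
    {"xyz": [0, 0, 0.09], "spin": 0},
    {"xyz": [0, 0, 0], "spin": 0},
    {"xyz": [0, 0, 0], "spin": 0},
    {"xyz": [0, 0, 0], "spin": 0},
    {"xyz": [0, 0, 0], "spin": 0},
    {"xyz": [0, 0, 0], "spin": 0},
    {"xyz": [0, 0, 0], "spin": 0}
  ]
}}

```text
time: 34.5
tool_pos: [363.8, -184.0, 29.2]
tcp_rot: [3.142, -0.0, -0.626]
contact_force: [-0.0, -0.3, -0.2]
grip_width: 45.8
finger_force: 0.0
```

{"fn": "jog_arm", "kwargs": {
  "targets": [
    {"xyz": [0, 0, 0], "spin": 0},
    {"xyz": [0, 0, 0], "spin": 0},
    {"xyz": [0, 0, 0], "spin": 0},
    {"xyz": [0, 0, 0], "spin": 0},
    {"xyz": [0, 0, -0.02], "spin": 0},
    {"xyz": [-0.1, 0, 0], "spin": 0},
    {"xyz": [-0.2, 0, 0], "spin": 0},
    {"xyz": [-0.2, 0, 0], "spin": 0},
    {"xyz": [-0.1, 0, 0], "spin": 0},
    {"xyz": [0, 0, 0], "spin": 0}
  ],
  "gripper": 0
}}

```text
time: 35.75
tool_pos: [324.6, -155.6, 30.8]
tcp_rot: [3.142, -0.0, -0.626]
contact_force: [0.1, -0.8, -0.3]
grip_width: 38.6
finger_force: 29.8
```

Run:
```python
from h import *
x,y=overtip(2,86)
o=bot.get_obs()['tool_pos']
plan([(o[0]-3,o[1]+3,200,-.626,6),(390,40,230,-.4,5),(x,y,245,.255,9)])
```

```text
t 35.8 at [ 324.6 -155.6   30.8] -0.626 F [ 0.1 -0.8 -0.3] w 38.6
0 -0.01 -0 -0.35 -0
1 -0.01 -0 -0.35 -0
2 -0.01 -0 -0.35 -0
3 -0.01 -0 -0.35 -0
4 -0.01 -0 -0.36 -0
5 -0 -0.01 -0.35 -0
6 -0.14 -0.49 -0.08 -0.45
7 -0.12 -0.5 -0.07 -0.45
8 -0.1 -0.5 -0.08 -0.45
9 -0.08 -0.5 -0.07 -0.46
10 -0.06 -0.51 -0.08 -0.45
11 -0.03 -0.26 -0.02 -0.73
12 -0.01 -0.26 -0.02 -0.73
13 0.01 -0.26 -0.02 -0.73
14 0.03 -0.25 -0.02 -0.73
15 0.04 -0.25 -0.02 -0.73
16 0.06 -0.25 -0.02 -0.73
17 0.08 -0.24 -0.02 -0.72
18 0.1 -0.24 -0.02 -0.73
19 0.11 -0.23 -0.03 -0.72
```

{"fn": "jog_arm", "kwargs": {
  "targets": [
    {"xyz": [-0.01, 0, -0.35], "spin": 0},
    {"xyz": [-0.01, 0, -0.35], "spin": 0},
    {"xyz": [-0.01, 0, -0.35], "spin": 0},
    {"xyz": [-0.01, 0, -0.35], "spin": 0},
    {"xyz": [-0.01, 0, -0.36], "spin": 0},
    {"xyz": [0, -0.01, -0.35], "spin": 0},
    {"xyz": [-0.14, -0.49, -0.08], "spin": -0.45},
    {"xyz": [-0.12, -0.5, -0.07], "spin": -0.45},
    {"xyz": [-0.1, -0.5, -0.08], "spin": -0.45},
    {"xyz": [-0.08, -0.5, -0.07], "spin": -0.46}
  ]
}}

```text
time: 37.0
tool_pos: [377.6, 2.1, 224.0]
tcp_rot: [-3.141, -0.001, -0.444]
contact_force: [-1.2, 0.2, -0.6]
grip_width: 38.5
finger_force: 29.8
```

{"fn": "jog_arm", "kwargs": {
  "targets": [
    {"xyz": [-0.06, -0.51, -0.08], "spin": -0.45},
    {"xyz": [-0.03, -0.26, -0.02], "spin": -0.73},
    {"xyz": [-0.01, -0.26, -0.02], "spin": -0.73},
    {"xyz": [0.01, -0.26, -0.02], "spin": -0.73},
    {"xyz": [0.03, -0.25, -0.02], "spin": -0.73},
    {"xyz": [0.04, -0.25, -0.02], "spin": -0.73},
    {"xyz": [0.06, -0.25, -0.02], "spin": -0.73},
    {"xyz": [0.08, -0.24, -0.02], "spin": -0.72},
    {"xyz": [0.1, -0.24, -0.02], "spin": -0.73},
    {"xyz": [0.11, -0.23, -0.03], "spin": -0.72}
  ]
}}

```text
time: 38.25
tool_pos: [442.0, 218.3, 245.1]
tcp_rot: [3.141, -0.0, 0.257]
contact_force: [0.1, -0.6, -0.0]
grip_width: 38.8
finger_force: 29.8
```

Run:
```python
from h import *
x,y=overtip(2,85)
plan([(x,y,245,.255,2)])
b=bot.capture('side')
cv2.imwrite('pics/c9.png',cv2.resize(b[100:260,190:310],None,fx=5,fy=5,interpolation=cv2.INTER_CUBIC)[:, :][:600])
```

```text
t 38.2 at [442.  218.3 245.1] 0.257 F [ 0.1 -0.6 -0. ] w 38.8
0 0 0 0 0.01
1 0 0 0 0.01
```

View pics/c9.png

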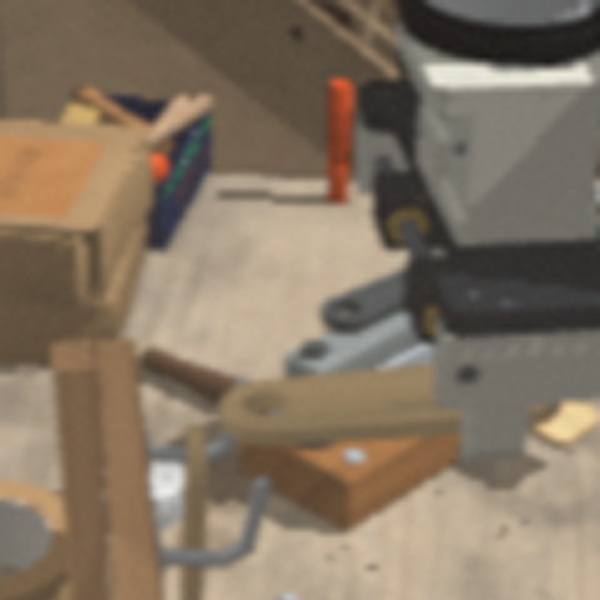

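Eye at (268,402), above hook 2's tip at (263,485). Checking the prediction.

Run:
```python
from h import *
S=lambda x,y:(190+(x+.5)/5-.5,100+(y+.5)/5-.5)
print('eye',onz('side',*S(268,402),262),'want',TIP[2]); 
print('ref hook3: ',onz('side',210+149.5/5-.5,110+246.5/5-.5,267))
a=bot.capture('top'); u,v=map(int,proj('top',(*TIP[2],260))); 
cv2.imwrite('pics/c9b.png',a[v-20:v+20,u-20:u+20])
g=cv2.cvtColor(a,cv2.COLOR_BGR2GRAY)[v-9:v+10,u-9:u+10]; print(u,v); print(g)
```

```text
eye [523.08897057 237.81921723 262.        ] want [524.66666667 239.13333333]
ref hook3:  [541.33767834 164.35947924 267.        ]
207 188
[[ 56  67  80  85  98 103 110 105 102  84  80  69  80  75  76  78  79  82
   87]
 [101 109 114 114 114 111 114 117 112  86  88  77  78  80  77  81  80  81
   83]
 [120 123 120 121 113 107 113 119 116  94  88  79  71  80  81  83  80  81
   83]
 [128 123 122 115 110 111 113 122 120  98  84  81  72  79  82  81  82  79
   79]
 [126 126 120 116 114 116 112 105 101  97  93  88  79  85  82  79  80  79
   81]
 [127 129 128 122 109 101  96  97  97  98 100  97  93  86  82  82  78  82
   79]
 [131 128 127 123 100  96  95  94  93 100 100 100 100  93  89  80  80  82
   78]
 [123 128 123 103  94  92  94  88  97 107 102  98  99  95  87  79  79  79
   81]
 [126 127 118  94  88  92 100 109 115 120 113  96  99 102  95  82  79  81
   79]
 [123 121 113  90  90  96 106 116 119 116 103  86  96  99  94  83  82  76
   74]
 [124 120 110  87  89  91  95 111 115 107  94  87  94  98  93  78  70  67
   65]
 [121 121 117  89  90  93 102 114 123 112  96  90  99  98  79  66  67  62
   64]
 [121 130 122  94  90  90 102 115 122 121 115  98  97  87  70  67  66  65
   68]
 [125 128 126 103  91  89  92 102 108 109  98  88  87  77  68  66  65  72
   68]
 [130 130 129 109  87  89  92  93  84  83  73  68  65  61  71  71  71  73
   72]
 [132 131 128 110  89  76  74  72  70  67  65  62  59  57  72  72  75  75
   75]
 [131 119 104  87  72  64  66  63  63  66  67  65  63  59  74  77  79  79
   79]
 [ 94  80  77  67  62  67  66  64  66  69  68  68  59  58  78  79  80  82
   82]
 [ 64  65  65  66  69  65  66  67  71  70  70  67  61  53  78  86  85  86
   85]]
```

{"fn": "jog_arm", "kwargs": {
  "targets": [
    {"xyz": [0.03, -0.01, 0], "spin": 0},
    {"xyz": [0, 0, 0.1], "spin": 0},
    {"xyz": [0, 0, 0.1], "spin": 0},
    {"xyz": [0, 0, 0.1], "spin": 0},
    {"xyz": [0, 0, 0.05], "spin": 0},
    {"xyz": [0, 0, 0.05], "spin": 0},
    {"xyz": [0, 0, 0.05], "spin": 0},
    {"xyz": [0, 0, 0.03], "spin": 0},
    {"xyz": [0, 0, 0], "spin": 0},
    {"xyz": [0, 0, 0], "spin": 0}
  ]
}}

```text
time: 39.6
tool_pos: [443.6, 218.9, 206.8]
tcp_rot: [3.142, -0.0, 0.255]
contact_force: [0.4, 0.6, -1.0]
grip_width: 38.6
finger_force: 29.8
```

{"fn": "jog_arm", "kwargs": {
  "targets": [
    {"xyz": [0.02, 0, 0.05], "spin": 0},
    {"xyz": [0.02, 0, 0.05], "spin": 0},
    {"xyz": [0.02, 0, 0.05], "spin": 0},
    {"xyz": [0.02, 0, 0.05], "spin": 0},
    {"xyz": [0.02, 0, 0.03], "spin": 0},
    {"xyz": [0.02, 0, 0.02], "spin": 0},
    {"xyz": [0, 0, 0], "spin": 0},
    {"xyz": [0, 0, 0], "spin": 0},
    {"xyz": [0, 0, 0], "spin": 0},
    {"xyz": [0, 0, 0], "spin": 0}
  ]
}}

```text
time: 40.85
tool_pos: [452.8, 221.3, 186.7]
tcp_rot: [3.142, -0.0, 0.255]
contact_force: [0.1, 0.5, -0.3]
grip_width: 38.8
finger_force: 29.8
```

{"fn": "jog_arm", "kwargs": {
  "targets": [
    {"xyz": [0, 0, 0], "spin": 0},
    {"xyz": [0, 0, 0], "spin": 0},
    {"xyz": [0, 0, 0], "spin": 0},
    {"xyz": [0, 0, 0], "spin": 0},
    {"xyz": [-0.2, 0, 0], "spin": 0},
    {"xyz": [-0.4, 0, 0], "spin": 0},
    {"xyz": [-0.3, 0.1, 0], "spin": 0},
    {"xyz": [0, 0.3, 0], "spin": 0},
    {"xyz": [0, 0.5, 0], "spin": 0},
    {"xyz": [0, 0.5, 0], "spin": 0}
  ],
  "gripper": 75
}}

```text
time: 42.1
tool_pos: [411.6, 93.9, 186.9]
tcp_rot: [3.141, -0.001, 0.256]
contact_force: [0.9, -0.9, -0.5]
grip_width: 68.8
finger_force: 0.0
```

Run:
```python
from h import *
x,y=p2w(-76,0)
plan([(x-15,y+15,150,-.628,10),(x,y,130,-.628,2),(x,y,60,-.628,3)])
b=bot.capture('side')
cv2.imwrite('pics/c10.png',np.hstack([cv2.resize(b[120:250,190:290],None,fx=4,fy=4,interpolation=cv2.INTER_CUBIC),cv2.resize(bot.capture('top')[150:280,180:280],None,fx=4,fy=4,interpolation=cv2.INTER_CUBIC)]))
```

```text
t 42.1 at [411.6  93.9 186.9] 0.256 F [ 0.9 -0.9 -0.5] w 68.8
0 -0.09 0.25 0.05 0.88
1 -0.07 0.25 0.05 0.88
2 -0.05 0.26 0.05 0.88
3 -0.03 0.26 0.04 0.89
4 -0 0.26 0.05 0.88
5 0.02 0.26 0.04 0.89
6 0.04 0.26 0.05 0.88
7 0.06 0.26 0.04 0.89
8 0.09 0.25 0.05 0.88
9 0.11 0.23 0.04 0.89
10 0.13 0.02 0.13 -0
11 0.13 0.02 0.12 -0
12 0 0 0.29 -0
13 0 0 0.29 -0
14 0 0 0.3 -0
```

View pics/c10.png

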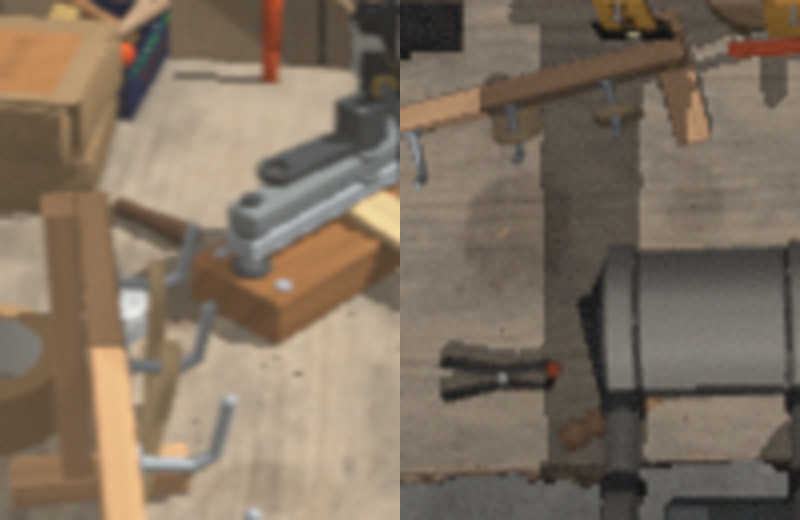

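Strap and fob both hang (side (155,300) and (165,390)). The tag is next, with the key still on the spindle.

{"fn": "jog_arm", "kwargs": {
  "targets": [
    {"xyz": [-0.09, 0.25, 0.05], "spin": 0.88},
    {"xyz": [-0.07, 0.25, 0.05], "spin": 0.88},
    {"xyz": [-0.05, 0.26, 0.05], "spin": 0.88},
    {"xyz": [-0.03, 0.26, 0.04], "spin": 0.89},
    {"xyz": [0, 0.26, 0.05], "spin": 0.88},
    {"xyz": [0.02, 0.26, 0.04], "spin": 0.89},
    {"xyz": [0.04, 0.26, 0.05], "spin": 0.88},
    {"xyz": [0.06, 0.26, 0.04], "spin": 0.89},
    {"xyz": [0.09, 0.25, 0.05], "spin": 0.88},
    {"xyz": [0.11, 0.23, 0.04], "spin": 0.89}
  ],
  "gripper": 62
}}

```text
time: 43.45
tool_pos: [388.4, -113.8, 149.9]
tcp_rot: [-3.141, -0.0, -0.632]
contact_force: [-0.3, 0.2, 0.0]
grip_width: 57.1
finger_force: 0.0
```

{"fn": "jog_arm", "kwargs": {
  "targets": [
    {"xyz": [0.13, 0.02, 0.13], "spin": 0},
    {"xyz": [0.13, 0.02, 0.12], "spin": 0},
    {"xyz": [0, 0, 0.29], "spin": 0},
    {"xyz": [0, 0, 0.29], "spin": 0},
    {"xyz": [0, 0, 0.3], "spin": 0},
    {"xyz": [0, 0, 0], "spin": 0},
    {"xyz": [0, 0, 0], "spin": 0},
    {"xyz": [0, 0, 0], "spin": 0},
    {"xyz": [0, 0, 0], "spin": 0},
    {"xyz": [0, 0, 0], "spin": 0}
  ]
}}

```text
time: 44.7
tool_pos: [403.5, -128.7, 59.9]
tcp_rot: [-3.142, -0.001, -0.629]
contact_force: [-1.1, -0.1, -0.1]
grip_width: 57.2
finger_force: 0.0
```

Run:
```python
from h import *
x,y=p2w(-76,0)
plan([(x,y,60,-.628,1),(x,y,29,-.628,3)])
```

```text
t 44.7 at [ 403.5 -128.7   59.9] -0.629 F [-1.1 -0.1 -0.1] w 57.2
0 0.01 0.01 -0 -0.01
1 -0 0 0.13 -0
2 -0 0 0.13 -0
3 -0 0 0.13 -0
```

{"fn": "jog_arm", "kwargs": {
  "targets": [
    {"xyz": [0.01, 0.01, 0.1], "spin": 0},
    {"xyz": [0, 0, 0.1], "spin": 0},
    {"xyz": [0, 0, 0.1], "spin": 0},
    {"xyz": [0, 0, 0.09], "spin": 0},
    {"xyz": [0, 0, 0], "spin": 0},
    {"xyz": [0, 0, 0], "spin": 0},
    {"xyz": [0, 0, 0], "spin": 0},
    {"xyz": [0, 0, 0], "spin": 0},
    {"xyz": [0, 0, 0], "spin": 0},
    {"xyz": [0, 0, 0], "spin": 0}
  ]
}}

```text
time: 45.95
tool_pos: [403.4, -129.8, 28.4]
tcp_rot: [3.142, -0.0, -0.629]
contact_force: [1.0, 0.2, -0.4]
grip_width: 57.3
finger_force: 0.0
```

{"fn": "jog_arm", "kwargs": {
  "targets": [
    {"xyz": [0, 0, 0], "spin": 0},
    {"xyz": [0, 0, 0], "spin": 0},
    {"xyz": [0, 0, 0], "spin": 0},
    {"xyz": [0, 0, 0], "spin": 0},
    {"xyz": [0, 0, -0.02], "spin": 0},
    {"xyz": [-0.1, 0, 0], "spin": 0},
    {"xyz": [-0.2, 0, 0], "spin": 0},
    {"xyz": [-0.25, 0, 0], "spin": 0},
    {"xyz": [-0.15, 0, 0], "spin": 0},
    {"xyz": [0, 0, 0], "spin": 0}
  ],
  "gripper": 0
}}

```text
time: 47.2
tool_pos: [357.6, -96.3, 30.0]
tcp_rot: [3.141, 0.0, -0.629]
contact_force: [0.9, 0.2, 0.2]
grip_width: 43.9
finger_force: 30.0
```

Run:
```python
from h import *
x,y=overtip(1,83.5)
o=bot.get_obs()['tool_pos']
plan([(o[0]-2,o[1]+2,200,-.626,5),(390,70,230,-.4,5),(x,y,245,.26,10)])
```

```text
t 47.2 at [357.6 -96.3  30. ] -0.629 F [0.9 0.2 0.2] w 43.9
0 -0.01 -0 -0.42 -0.01
1 -0.01 -0 -0.43 -0
2 -0 -0 -0.42 -0.01
3 -0.01 -0 -0.43 -0
4 -0 -0.01 -0.42 -0.01
5 -0.17 -0.38 -0.08 -0.45
6 -0.16 -0.39 -0.07 -0.45
7 -0.14 -0.4 -0.08 -0.45
8 -0.12 -0.4 -0.07 -0.45
9 -0.09 -0.41 -0.08 -0.46
10 -0.07 -0.27 -0.02 -0.66
11 -0.05 -0.27 -0.02 -0.66
12 -0.03 -0.28 -0.02 -0.66
13 -0.01 -0.28 -0.02 -0.66
14 0 -0.28 -0.02 -0.66
15 0.02 -0.28 -0.02 -0.66
16 0.04 -0.27 -0.02 -0.66
17 0.06 -0.27 -0.02 -0.66
18 0.08 -0.27 -0.01 -0.66
19 0.1 -0.26 -0.02 -0.66
```

{"fn": "jog_arm", "kwargs": {
  "targets": [
    {"xyz": [-0.01, 0, -0.42], "spin": 0},
    {"xyz": [-0.01, 0, -0.43], "spin": 0},
    {"xyz": [0, 0, -0.42], "spin": 0},
    {"xyz": [-0.01, 0, -0.43], "spin": 0},
    {"xyz": [0, 0, -0.42], "spin": 0},
    {"xyz": [-0.17, -0.38, -0.08], "spin": -0.45},
    {"xyz": [-0.16, -0.39, -0.07], "spin": -0.45},
    {"xyz": [-0.14, -0.4, -0.08], "spin": -0.45},
    {"xyz": [-0.12, -0.4, -0.07], "spin": -0.45},
    {"xyz": [-0.09, -0.41, -0.08], "spin": -0.46}
  ]
}}

```text
time: 48.45
tool_pos: [391.7, 69.9, 230.4]
tcp_rot: [-3.141, -0.001, -0.402]
contact_force: [0.4, -0.7, -1.0]
grip_width: 43.1
finger_force: 30.0
```

{"fn": "jog_arm", "kwargs": {
  "targets": [
    {"xyz": [-0.07, -0.27, -0.02], "spin": -0.66},
    {"xyz": [-0.05, -0.27, -0.02], "spin": -0.66},
    {"xyz": [-0.03, -0.28, -0.02], "spin": -0.66},
    {"xyz": [-0.01, -0.28, -0.02], "spin": -0.66},
    {"xyz": [0, -0.28, -0.02], "spin": -0.66},
    {"xyz": [0.02, -0.28, -0.02], "spin": -0.66},
    {"xyz": [0.04, -0.27, -0.02], "spin": -0.66},
    {"xyz": [0.06, -0.27, -0.02], "spin": -0.66},
    {"xyz": [0.08, -0.27, -0.01], "spin": -0.66},
    {"xyz": [0.1, -0.26, -0.02], "spin": -0.66}
  ]
}}

```text
time: 49.7
tool_pos: [426.5, 289.9, 245.2]
tcp_rot: [3.142, -0.001, 0.259]
contact_force: [1.5, -0.9, -0.6]
grip_width: 43.6
finger_force: 30.0
```

Run:
```python
from h import *
x,y=overtip(1,83.5)
plan([(x,y,245,.26,1)])
np.set_printoptions(linewidth=200)
for n in('top','side'):
    a=bot.capture(n); u,v=map(round,proj(n,(*TIP[1],264))); print(n,proj(n,(*TIP[1],264)),'tip',proj(n,(*TIP[1],229.5)))
    print(a[v-10:v+11,u-11:u+12,0])
```

```text
t 49.7 at [426.5 289.9 245.2] 0.259 F [ 1.5 -0.9 -0.6] w 43.6
0 -0.02 -0.02 0 -0.01
top (np.float64(181.72111630049707), np.float64(195.15750997631588)) tip (np.float64(183.9895753368608), np.float64(195.84177342056884))
[[ 40  37  39  46  52  67  83  87 104 108 105  92  89  92 109 113 114 111 108 110 113 116 112]
 [ 51  64  72  79 103 105 112 111 118 118 117  92  88  83  94 117 117 113 113 113 112 116 111]
 [101 105 109 111 115 118 116 117 116 115 115 105  88  84  93 116 115 113 112 110 113 112 116]
 [112 114 113 116 114 116 116 115 116 113 114 101  83  88  91 111 114 113 112 114 117 114 116]
 [112 109 109 110 110 115 113 115 105  96  85  75  73  76  83 111 117 114 115 118 115 117 118]
 [110 111 109 109 114 111 109  98  82  74  71  69  66  67  75  85 103 112 110 115 113 116 113]
 [111 109 108 109 112 108  96  79  73  69  68  72  71  68  70  72  80 100 109 108 109 108 102]
 [112 112 112 112 115 101  80  73  74  71  86  96  93  81  71  68  76  93 110 112 111 111 110]
 [110 112 111 111 112  97  69  69  65  68  78  96 107  90  71  70  66  80 111 112 114 112 111]
 [113 114 112 115 111  8
[... 2550 characters left out ...]
1  92  92  93  93  94  95  93  93]
 [142 128 108  99 100 102  93  86  82  80  82  80  81  84  84  83  86  85  86  87  88  89  89]
 [135 123 106 104 120 132 122 109  98  90  88  85  84  81  80  78  80  80  80  80  81  82  82]
 [126 115 104 108 136 153 152 147 134 123 115 111 107 104 100  96  95  93  89  86  83  80  79]
 [123 110 102 114 141 156 157 153 147 143 141 142 143 144 144 140 134 128 119 113 110 105  99]
 [112 107 110 128 149 155 154 150 148 147 147 149 152 156 157 157 154 152 143 142 147 148 141]
 [109 116 135 150 155 154 149 148 148 147 149 150 150 152 155 156 158 154 142 141 153 155 152]
 [125 136 147 154 155 152 148 147 146 148 150 150 149 149 153 155 156 156 150 147 154 154 152]]
```

Run:
```python
from h import *
print(tri((182.3,195.6),(246.3,198.3)),onz('side',246.3,198.3,264),onz('top',182.3,195.6,260),TIP[1])
# same side check on the tip of hook1 from first picture
print(onz('side',190+288.5/5-.5,135+425.5/5-.5,229.5))
```

```text
(array([505.73407979, 308.63666957, 269.82612178]), np.float64(4.165566321604279)) [508.84824783 300.45719308 264.        ] [504.19713723 310.33118397 260.        ] [505.21666667 311.23333333]
[504.68765992 317.62323613 229.5       ]
```

{"fn": "jog_arm", "kwargs": {
  "targets": [
    {"xyz": [0, 0, 0], "spin": 0},
    {"xyz": [0, 0, 0.1], "spin": 0},
    {"xyz": [0, 0, 0.1], "spin": 0},
    {"xyz": [0, 0, 0.05], "spin": 0},
    {"xyz": [0, 0, 0.05], "spin": 0},
    {"xyz": [0, 0, 0.05], "spin": 0},
    {"xyz": [0, 0, 0.05], "spin": 0},
    {"xyz": [0, 0, 0.04], "spin": 0},
    {"xyz": [0, 0, 0.04], "spin": 0},
    {"xyz": [0, 0, 0], "spin": 0}
  ]
}}

```text
time: 51.05
tool_pos: [425.8, 289.0, 206.4]
tcp_rot: [3.141, 0.0, 0.257]
contact_force: [0.4, -0.1, -0.2]
grip_width: 44.0
finger_force: 30.0
```

Run:
```python
from h import *
o=bot.get_obs();print(o['contact_force'],o['moment'])
np.set_printoptions(linewidth=200)
a=bot.capture('side'); p=proj('side',(*TIP[1],229)); u,v=map(round,p); print(u,v)
print(a[v-12:v+10,u-12:u+12,0])
```

```text
[ 0.40824147 -0.14670363 -0.22110896] [0.04036437 0.04564541 0.04238081]
247 218
[[135 143 144 129 110 105 123 148 159 158 154 149 144 144 145 146 146 143 129 116 110 111 108 107]
 [126 137 138 124 106 105 129 151 159 158 157 155 154 156 156 155 154 157 155 153 149 147 150 150]
 [121 130 128 118 105 111 138 158 161 157 155 152 152 152 153 149 152 154 159 156 152 153 152 152]
 [119 128 125 114 105 114 139 153 154 147 144 141 141 139 135 135 137 137 135 128 126 125 128 124]
 [119 122 113 108 112 123 128 128 122 113 109 105 106 104 102 103 103 104 101 100  98  98  99  97]
 [110 109 110 119 130 127 113 101  97  93  93  91  92  91  92  93  92  92  92  94  92  93  93  93]
 [102 114 127 130 124 107  96  93  92  90  89  85  87  88  89  90  91  92  94  93  94  94  93  94]
 [116 133 139 128 104  94  90  90  88  82  79  80  81  82  84  86  90  93  94  92  93  92  92  91]
 [131 142 139 118  96  90  90  89  83  78  76  78  78  80  81  85  87  90  91  92  92  91  91  92]
 [139 146 136 115  95  91  91  89  85  84  91  97  95  92  89  88  86  88  88  91  90  91  91  90]
 [143 148 136 114  97  94  94
[... 459 characters left out ...]
7  97]
 [145 156 154 146 131 111  95  89  88  91  93  95  95  96  95  95  95  98  98  96  96  97  97  96]
 [146 155 154 149 144 131 115  99  89  86  86  86  87  88  87  87  88  91  91  93  94  94  95  94]
 [153 156 153 150 148 145 140 128 109  94  87  84  81  81  82  83  83  84  84  85  83  84  85  86]
 [153 155 150 144 143 146 148 146 135 116 100  88  90  94  95  93  93  90  86  85  83  83  81  82]
 [153 152 146 132 134 144 147 148 142 123 107  99 110 129 135 129 128 122 110 106 106 101  99  94]
 [151 152 150 145 143 145 146 145 136 119 104 104 122 144 151 149 147 145 140 143 148 146 139 131]
 [150 152 149 147 143 143 145 144 131 114 103 106 129 149 153 151 153 151 150 153 158 158 156 150]]
```

{"fn": "jog_arm", "kwargs": {
  "targets": [
    {"xyz": [0.02, 0, 0.05], "spin": 0},
    {"xyz": [0.02, 0, 0.05], "spin": 0},
    {"xyz": [0.02, 0, 0.05], "spin": 0},
    {"xyz": [0.02, 0, 0.05], "spin": 0},
    {"xyz": [0.02, 0, 0.03], "spin": 0},
    {"xyz": [0.02, 0, 0.02], "spin": 0},
    {"xyz": [0, 0.05, 0], "spin": 0},
    {"xyz": [0, 0.05, 0], "spin": 0},
    {"xyz": [0, 0, 0], "spin": 0},
    {"xyz": [0, 0, 0], "spin": 0}
  ]
}}

```text
time: 52.35
tool_pos: [434.8, 286.2, 186.3]
tcp_rot: [-3.137, 0.003, 0.26]
contact_force: [-8.8, 11.6, -1.6]
grip_width: 43.8
finger_force: 30.9
```

The wire is in the eye (sideways contact felt). Centring and releasing.

{"fn": "jog_arm", "kwargs": {
  "targets": [
    {"xyz": [-0.02, -0.06, 0], "spin": 0},
    {"xyz": [0, 0, 0], "spin": 0},
    {"xyz": [0, 0, 0], "spin": 0},
    {"xyz": [0, 0, 0], "spin": 0},
    {"xyz": [0, 0, 0], "spin": 0},
    {"xyz": [0, 0, 0], "spin": 0},
    {"xyz": [0, 0, 0], "spin": 0},
    {"xyz": [0, 0, 0], "spin": 0},
    {"xyz": [0, 0, 0], "spin": 0},
    {"xyz": [0, 0, 0], "spin": 0}
  ]
}}

```text
time: 53.6
tool_pos: [434.4, 288.0, 186.7]
tcp_rot: [-3.141, 0.0, 0.257]
contact_force: [-3.6, 4.4, -1.0]
grip_width: 43.6
finger_force: 30.0
```

{"fn": "jog_arm", "kwargs": {
  "targets": [
    {"xyz": [0, 0, 0], "spin": 0},
    {"xyz": [0, 0, 0], "spin": 0},
    {"xyz": [0, 0, 0], "spin": 0},
    {"xyz": [0, 0, 0], "spin": 0},
    {"xyz": [-0.2, 0, 0], "spin": 0},
    {"xyz": [-0.4, 0, 0], "spin": 0},
    {"xyz": [-0.3, 0.1, 0], "spin": 0},
    {"xyz": [0, 0.3, 0], "spin": 0},
    {"xyz": [0, 0.5, 0], "spin": 0},
    {"xyz": [0, 0.5, 0], "spin": 0}
  ],
  "gripper": 75
}}

```text
time: 54.85
tool_pos: [393.5, 160.3, 186.9]
tcp_rot: [3.141, -0.001, 0.258]
contact_force: [1.2, -0.2, -0.1]
grip_width: 68.9
finger_force: 0.0
```

Run:
```python
from h import *
plan([(425,-20,190,.3,7),(462.8,-174.9,185,.80,9)])
b=bot.capture('side');a=bot.capture('top')
r=lambda i,x,y,w,h,k:cv2.resize(i[y:y+h,x:x+w],None,fx=k,fy=k,interpolation=cv2.INTER_CUBIC)
cv2.imwrite('pics/c11.png',np.hstack([r(b,190,120,110,140,4),r(a,160,150,90,140,4)]))
u,v=map(round,proj('side',(*(TIP[1]+RX*16),140))); print(b[v-2:v+3,u-6:u+7].tolist()[2]); 
u,v=map(round,proj('side',(*(TIP[2]+RX*16),140))); print(b[v-2:v+3,u-6:u+7].tolist()[2]);
```

```text
t 54.9 at [393.5 160.3 186.9] 0.258 F [ 1.2 -0.2 -0.1] w 68.9
0 -0.03 0.33 -0.01 -0.06
1 -0.03 0.32 -0 -0.06
2 -0.03 0.33 -0.01 -0.06
3 -0.03 0.32 -0 -0.06
4 -0.04 0.33 -0.01 -0.06
5 -0.04 0.32 -0 -0.06
6 -0.03 0.33 -0.01 -0.06
7 -0.01 0.22 0.01 -0.56
8 -0.03 0.22 0.01 -0.56
9 -0.04 0.22 0.01 -0.55
10 -0.05 0.21 0.01 -0.56
11 -0.06 0.21 0 -0.55
12 -0.07 0.21 0.01 -0.56
13 -0.09 0.2 0 -0.55
14 -0.1 0.2 0.01 -0.56
15 -0.11 0.2 0 -0.55
[[118, 143, 160], [111, 137, 154], [96, 125, 146], [94, 124, 145], [98, 128, 150], [113, 145, 167], [130, 158, 178], [139, 162, 179], [140, 162, 179], [144, 166, 183], [145, 168, 185], [150, 172, 191], [149, 172, 190]]
[[80, 106, 122], [81, 106, 123], [79, 103, 120], [78, 101, 119], [84, 110, 128], [99, 129, 151], [101, 133, 155], [97, 129, 149], [101, 130, 149], [120, 143, 161], [133, 154, 171], [137, 160, 175], [141, 163, 178]]
```

Run:
```python
from h import *
b=bot.capture('side').astype(int)
for i in (3,2,1,0):
    s=''
    for z in range(210,50,-8):
        u,v=proj('side',(*(TIP[i]+RX*14),z)); u=round(u);v=round(v)
        w=b[v,u-7:u+8]; q=w[:,0]/w[:,2]; s+=' %.2f'%q.min()
    print(i,s)
```

```text
3  0.69 0.51 0.52 0.54 0.65 0.65 0.64 0.65 0.64 0.65 0.65 0.64 0.66 0.64 0.65 0.64 0.65 0.63 0.64 0.64
2  0.64 0.64 0.65 0.65 0.64 0.65 0.65 0.65 0.65 0.63 0.64 0.64 0.63 0.64 0.64 0.64 0.64 0.64 0.64 0.64
1  0.70 0.63 0.64 0.64 0.63 0.64 0.64 0.66 0.72 0.73 0.76 0.77 0.94 0.84 0.75 0.76 0.75 0.75 0.74 0.74
0  0.78 0.77 0.78 0.78 0.77 0.75 0.75 0.74 0.73 0.73 0.75 0.73 0.73 0.73 0.72 0.76 0.76 0.76 0.76 0.76
```

{"fn": "jog_arm", "kwargs": {
  "targets": [
    {"xyz": [-0.03, 0.33, -0.01], "spin": -0.06},
    {"xyz": [-0.03, 0.32, 0], "spin": -0.06},
    {"xyz": [-0.03, 0.33, -0.01], "spin": -0.06},
    {"xyz": [-0.03, 0.32, 0], "spin": -0.06},
    {"xyz": [-0.04, 0.33, -0.01], "spin": -0.06},
    {"xyz": [-0.04, 0.32, 0], "spin": -0.06},
    {"xyz": [-0.03, 0.33, -0.01], "spin": -0.06},
    {"xyz": [-0.01, 0.22, 0.01], "spin": -0.56},
    {"xyz": [-0.03, 0.22, 0.01], "spin": -0.56},
    {"xyz": [-0.04, 0.22, 0.01], "spin": -0.55}
  ]
}}

```text
time: 56.25
tool_pos: [437.8, -70.7, 187.5]
tcp_rot: [-3.142, -0.0, 0.468]
contact_force: [1.1, 0.2, 0.8]
grip_width: 69.2
finger_force: 0.0
```

Run:
```python
from h import *
plan([(462.8,-174.9,185,.77,7)])
b=bot.capture('side').astype(int)
for i in (2,1):
    for z in range(206,40,-12):
        u,v=proj('side',(*(TIP[i]+RX*14),z)); u=round(u);v=round(v)
        w=b[v,u-20:u+21]; q=w[:,0]/w[:,2]; print(i,z,''.join('#' if t<.68 else '.' for t in q))
```

```text
t 56.2 at [437.8 -70.7 187.5] 0.468 F [1.1 0.2 0.8] w 69.2
0 -0.04 0.19 0 -0.43
1 -0.05 0.18 0.01 -0.43
2 -0.06 0.18 0 -0.43
3 -0.07 0.18 0.01 -0.43
4 -0.08 0.18 0 -0.43
5 -0.08 0.17 0.01 -0.43
6 -0.09 0.17 0 -0.44
2 206 #######.....####........................#
2 194 ######.........####......................
2 182 ########....########.....................
2 170 #######....#######.......................
2 158 ########...#######.......................
2 146 ########...#######.......................
2 134 ########...#############.................
2 122 #########.........###....................
2 110 #########################................
2 98 ###########..#############...............
2 86 ###########..#############...............
2 74 ############.##############..............
2 62 ############..##...########..............
2 50 ############.......########..............
1 206 ####...#######...........................
1 194 ####........#######......................
1 182 #####..###..########.....................
1 170 #####################....................
1 158 #######..#############...................
1 146 ########.##############..................
1 134 ########..##...########..................
1 122 ########.......#########.................
1 110 ########.................................
1 98 #########........#######.................
1 86 #########........########................
1 74 ##########........#######................
1 62 ##########........######.................
1 50 ############.......####..................
```

All three hang straight. Now back to the key.

{"fn": "jog_arm", "kwargs": {
  "targets": [
    {"xyz": [-0.04, 0.19, 0], "spin": -0.43},
    {"xyz": [-0.05, 0.18, 0.01], "spin": -0.43},
    {"xyz": [-0.06, 0.18, 0], "spin": -0.43},
    {"xyz": [-0.07, 0.18, 0.01], "spin": -0.43},
    {"xyz": [-0.08, 0.18, 0], "spin": -0.43},
    {"xyz": [-0.08, 0.17, 0.01], "spin": -0.43},
    {"xyz": [-0.09, 0.17, 0], "spin": -0.44},
    {"xyz": [0, 0, 0], "spin": 0},
    {"xyz": [0, 0, 0], "spin": 0},
    {"xyz": [0, 0, 0], "spin": 0}
  ],
  "gripper": 60
}}

```text
time: 57.55
tool_pos: [462.4, -174.5, 185.2]
tcp_rot: [-3.141, -0.0, 0.768]
contact_force: [-0.4, -0.3, 0.0]
grip_width: 55.2
finger_force: 0.0
```

Run:
```python
from h import *
plan([(462.8,-175,108,.77,8)])
```

```text
t 57.5 at [ 462.4 -174.5  185.2] 0.768 F [-0.4 -0.3  0. ] w 55.2
0 -0 0 0.12 -0
1 -0 0 0.12 -0
2 -0 0 0.12 -0
3 -0 0 0.12 -0
4 -0 0 0.12 -0.01
5 -0 0 0.12 -0
6 -0 0 0.12 -0.01
7 -0 0.01 0.12 -0
```

{"fn": "jog_arm", "kwargs": {
  "targets": [
    {"xyz": [0, 0, 0.12], "spin": 0},
    {"xyz": [0, 0, 0.12], "spin": 0},
    {"xyz": [0, 0, 0.12], "spin": 0},
    {"xyz": [0, 0, 0.12], "spin": 0},
    {"xyz": [0, 0, 0.12], "spin": 0},
    {"xyz": [0, 0, 0.12], "spin": 0},
    {"xyz": [0, 0, 0.12], "spin": 0},
    {"xyz": [0, 0, 0.12], "spin": 0},
    {"xyz": [0, 0, 0], "spin": 0},
    {"xyz": [0, 0, 0], "spin": 0}
  ]
}}

```text
time: 58.8
tool_pos: [462.6, -175.5, 108.5]
tcp_rot: [3.141, -0.0, 0.768]
contact_force: [-0.8, -0.4, 0.2]
grip_width: 54.9
finger_force: 0.0
```

{"fn": "jog_arm", "kwargs": {
  "targets": [
    {"xyz": [0, 0, 0], "spin": 0},
    {"xyz": [0, 0, 0], "spin": 0},
    {"xyz": [0, 0, 0], "spin": 0},
    {"xyz": [0, 0, 0], "spin": 0},
    {"xyz": [0, 0, 0], "spin": 0},
    {"xyz": [0, 0, 0], "spin": 0},
    {"xyz": [0, 0, 0], "spin": 0.5},
    {"xyz": [0, 0, 0], "spin": 0.5},
    {"xyz": [0, 0, 0], "spin": 0.5},
    {"xyz": [0, 0, 0], "spin": 0.5}
  ],
  "gripper": 0
}}

```text
time: 60.05
tool_pos: [462.2, -174.8, 108.4]
tcp_rot: [-3.141, -0.0, 0.566]
contact_force: [-0.9, 2.0, 3.1]
grip_width: 30.1
finger_force: 29.7
```

{"fn": "jog_arm", "kwargs": {
  "targets": [
    {"xyz": [0, 0, 0], "spin": 0.7},
    {"xyz": [0, 0, 0], "spin": 0.7},
    {"xyz": [0, -0.01, 0], "spin": 0.7},
    {"xyz": [0, 0, 0], "spin": 0.7},
    {"xyz": [0, 0, 0], "spin": 0.7},
    {"xyz": [0, 0, 0], "spin": 0.7},
    {"xyz": [0, -0.01, 0], "spin": 0.7},
    {"xyz": [0, 0, 0], "spin": 0.7},
    {"xyz": [0, 0, 0], "spin": 0.7},
    {"xyz": [0, 0, 0], "spin": 0.7}
  ]
}}

```text
time: 61.3
tool_pos: [462.0, -174.0, 108.4]
tcp_rot: [3.141, -0.0, -0.134]
contact_force: [-0.8, -1.2, 2.3]
grip_width: 30.2
finger_force: 29.7
```

{"fn": "jog_arm", "kwargs": {
  "targets": [
    {"xyz": [0, 0, 0], "spin": 0.7},
    {"xyz": [0, 0, 0], "spin": 0.7},
    {"xyz": [0, 0, 0], "spin": 0.7},
    {"xyz": [0, 0, 0], "spin": 0.7},
    {"xyz": [0, 0, 0], "spin": 0.7},
    {"xyz": [0, 0, 0], "spin": 0.7},
    {"xyz": [0, 0, 0], "spin": 0.7},
    {"xyz": [0, 0, 0], "spin": 0.6},
    {"xyz": [0, 0, 0], "spin": 0.5},
    {"xyz": [0, 0, 0], "spin": 0}
  ]
}}

```text
time: 62.55
tool_pos: [462.3, -173.4, 108.5]
tcp_rot: [-3.141, -0.0, -0.732]
contact_force: [2.0, 4.0, 2.0]
grip_width: 29.8
finger_force: 29.7
```

Run:
```python
from h import *
o=bot.get_obs();print(o['tcp_rot'],o['contact_force'],o['moment'],o['tau'][5],o['tool_pos'])
```

```text
[-3.14070887e+00 -1.62589269e-04 -7.31832599e-01] [2.01553691 3.97326661 2.01356358] [ 0.70754915 -0.28250074 -0.00698568] 0.2832283638417721 [ 462.30969578 -173.37549368  108.45636929]
```

{"fn": "jog_arm", "kwargs": {
  "targets": [
    {"xyz": [0, 0, 0], "spin": 0.4},
    {"xyz": [0, 0, 0], "spin": 0.4},
    {"xyz": [0, 0, 0], "spin": 0.4},
    {"xyz": [0, 0, 0], "spin": 0.3},
    {"xyz": [0, 0, 0], "spin": 0},
    {"xyz": [0, 0, 0], "spin": 0},
    {"xyz": [0, 0, 0], "spin": 0},
    {"xyz": [0, 0, 0], "spin": 0},
    {"xyz": [0, 0, 0], "spin": 0},
    {"xyz": [0, 0, 0], "spin": 0}
  ]
}}

```text
time: 63.8
tool_pos: [462.5, -173.0, 108.4]
tcp_rot: [-3.14, 0.0, -0.879]
contact_force: [3.5, 5.6, 1.9]
grip_width: 30.0
finger_force: 30.3
```

Run:
```python
from h import *
o=bot.get_obs();print(o['tcp_rot'],o['contact_force'],o['moment'],o['tau'][5],o['tool_pos'])
```

```text
[-3.14034115e+00  5.69527799e-06 -8.79465737e-01] [3.47156783 5.60184777 1.92753056] [ 1.07548048 -0.63174219  0.61931063] 0.6701313704252243 [ 462.51676202 -172.97301815  108.42579361]
```

Stop reached (0.62 N m). Backing off into the play and lifting the key.

{"fn": "jog_arm", "kwargs": {
  "targets": [
    {"xyz": [0, 0, 0], "spin": -0.7},
    {"xyz": [0, 0, 0], "spin": -0.7},
    {"xyz": [0, 0, 0], "spin": -0.6},
    {"xyz": [0, 0, 0], "spin": 0},
    {"xyz": [0, 0, -0.05], "spin": 0},
    {"xyz": [0, 0, -0.05], "spin": 0},
    {"xyz": [0, 0, -0.05], "spin": 0},
    {"xyz": [0, 0, -0.05], "spin": 0},
    {"xyz": [0, 0, -0.1], "spin": 0},
    {"xyz": [0, 0, -0.1], "spin": 0}
  ]
}}

```text
time: 65.05
tool_pos: [462.0, -174.0, 141.0]
tcp_rot: [3.141, -0.0, -0.682]
contact_force: [0.5, -0.5, -1.8]
grip_width: 30.2
finger_force: 29.7
```

{"fn": "jog_arm", "kwargs": {
  "targets": [
    {"xyz": [0, 0, -0.1], "spin": 0},
    {"xyz": [0, 0, -0.2], "spin": 0},
    {"xyz": [0, 0, -0.3], "spin": 0},
    {"xyz": [0, 0, 0], "spin": 0},
    {"xyz": [0, 0, 0], "spin": 0},
    {"xyz": [0, 0, 0], "spin": 0},
    {"xyz": [0, 0, 0], "spin": 0},
    {"xyz": [0, 0, 0], "spin": 0},
    {"xyz": [0, 0, 0], "spin": 0},
    {"xyz": [0, 0, 0], "spin": 0}
  ]
}}

```text
time: 66.3
tool_pos: [462.0, -173.8, 188.3]
tcp_rot: [3.141, -0.0, -0.682]
contact_force: [-0.3, -0.2, -1.5]
grip_width: 30.1
finger_force: 29.7
```

Run:
```python
from h import *
x,y=overtip(0,110)
plan([(400,0,240,-.4,7),(x,y,270,.26,13)])
```

```text
t 66.3 at [ 462.  -173.8  188.3] -0.682 F [-0.3 -0.2 -1.5] w 30.1
0 -0.28 -0.17 -0.09 -0.4
1 -0.27 -0.18 -0.09 -0.4
2 -0.27 -0.19 -0.09 -0.4
3 -0.26 -0.21 -0.09 -0.41
4 -0.25 -0.21 -0.1 -0.4
5 -0.24 -0.23 -0.09 -0.41
6 -0.24 -0.23 -0.1 -0.4
7 -0.15 -0.31 -0.03 -0.51
8 -0.14 -0.31 -0.03 -0.51
9 -0.12 -0.32 -0.03 -0.51
10 -0.1 -0.33 -0.03 -0.51
11 -0.09 -0.33 -0.03 -0.51
12 -0.07 -0.34 -0.03 -0.51
13 -0.05 -0.34 -0.03 -0.51
14 -0.03 -0.34 -0.03 -0.51
15 -0.02 -0.34 -0.03 -0.5
16 0 -0.34 -0.03 -0.51
17 0.02 -0.34 -0.02 -0.5
18 0.04 -0.34 -0.03 -0.51
19 0.05 -0.35 -0.02 -0.5
```

{"fn": "jog_arm", "kwargs": {
  "targets": [
    {"xyz": [-0.28, -0.17, -0.09], "spin": -0.4},
    {"xyz": [-0.27, -0.18, -0.09], "spin": -0.4},
    {"xyz": [-0.27, -0.19, -0.09], "spin": -0.4},
    {"xyz": [-0.26, -0.21, -0.09], "spin": -0.41},
    {"xyz": [-0.25, -0.21, -0.1], "spin": -0.4},
    {"xyz": [-0.24, -0.23, -0.09], "spin": -0.41},
    {"xyz": [-0.24, -0.23, -0.1], "spin": -0.4},
    {"xyz": [-0.15, -0.31, -0.03], "spin": -0.51},
    {"xyz": [-0.14, -0.31, -0.03], "spin": -0.51},
    {"xyz": [-0.12, -0.32, -0.03], "spin": -0.51}
  ]
}}

```text
time: 67.55
tool_pos: [393.5, 83.4, 248.0]
tcp_rot: [-3.141, -0.0, -0.244]
contact_force: [0.3, 0.3, -1.5]
grip_width: 29.8
finger_force: 29.7
```

{"fn": "jog_arm", "kwargs": {
  "targets": [
    {"xyz": [-0.1, -0.33, -0.03], "spin": -0.51},
    {"xyz": [-0.09, -0.33, -0.03], "spin": -0.51},
    {"xyz": [-0.07, -0.34, -0.03], "spin": -0.51},
    {"xyz": [-0.05, -0.34, -0.03], "spin": -0.51},
    {"xyz": [-0.03, -0.34, -0.03], "spin": -0.51},
    {"xyz": [-0.02, -0.34, -0.03], "spin": -0.5},
    {"xyz": [0, -0.34, -0.03], "spin": -0.51},
    {"xyz": [0.02, -0.34, -0.02], "spin": -0.5},
    {"xyz": [0.04, -0.34, -0.03], "spin": -0.51},
    {"xyz": [0.05, -0.35, -0.02], "spin": -0.5}
  ]
}}

```text
time: 68.8
tool_pos: [378.0, 357.4, 270.4]
tcp_rot: [-3.141, -0.0, 0.263]
contact_force: [0.1, 0.8, -1.0]
grip_width: 29.9
finger_force: 29.7
```

Run:
```python
from h import *
x,y=overtip(0,87)
plan([(x,y,258,.26,6)])
o=bot.get_obs(); w=o['tcp_rot'][2]; p=o['tool_pos']+np.array([87*np.cos(w),87*np.sin(w),1]); 
np.set_printoptions(linewidth=220)
for n,q in(('top',p),('side',p)):
    a=bot.capture(n); u0,v0=proj(n,q); u,v=round(u0),round(v0); print(n,u0,v0,'shown centre',u,v,'tip0',proj(n,(*TIP[0],229.5)))
    print(a[v-12:v+13,u-13:u+14,2])
```

```text
t 68.8 at [378.  357.4 270.4] 0.263 F [ 0.1  0.8 -1. ] w 29.9
0 0.05 0 0.03 0.01
1 0.05 0 0.02 0
2 0.05 0.01 0.03 0.01
3 0.05 0 0.02 0
4 0.05 0.01 0.03 0.01
5 0.05 0 0.02 0
top 156.36254878561795 210.21564909049374 shown centre 156 210 tip0 (np.float64(159.01724015001628), np.float64(202.34776668935706))
[[143 138 141 141 141 144 139 139 142 145 177 176 172 173 179 173 160  94  76  69 104 140 142 143 134 137 137]
 [143 143 144 142 141 147 142 140 143 150 172 175 173 173 179 175 167  95  74  70  91 118 144 140 138 137 143]
 [140 143 135 141 140 141 140 137 137 138 159 174 176 176 181 172 145  86  68  68  77  99 136 142 135 137 139]
 [134 134 128 133 134 136 136 130 131 132 141 175 170 173 176 148 102  65  68  87  75  94 130 134 134 131 134]
 [141 141 141 139 139 141 141 143 142 137 132 171 176 173 167 122  83  81 115 127  80 101 137 144 140 145 140]
 [142 143 149 147 147 144 146 149 147 141 147 175 175 173 167 122 104 137 166 152  83 102 146 145 148 148 150]
 [137 141 142 145 141 142 144 144 140 140 142 164 173 169 174 165 159 170 182 167  84  96 143 146 142 147 145]
 [138 137 139 135
[... 4191 characters left out ...]
  74  72  73  73  73  71  73  71]
 [190 192 184 147  97  71  73  74  73  73  79  95 104 103 100  95  82  75  71  72  73  72  71  71  72  71  73]
 [186 188 184 157 112  77  71  72  75  74  73  72  71  71  72  70  72  70  72  72  71  71  71  71  70  68  67]
 [177 180 178 168 131  85  68  66  71  71  72  71  72  73  73  72  73  71  71  68  68  69  66  67  66  66  62]
 [170 170 169 166 147 113  83  67  64  67  67  67  71  68  70  68  67  66  65  66  65  63  64  62  63  61  63]
 [170 166 164 166 170 158 130  94  73  66  66  65  66  63  65  66  64  64  64  63  62  69  75  80  82  85  95]
 [172 165 161 167 176 183 174 147 115 100  87  78  73  70  69  72  76  84  93 103 107 112 123 132 135 143 157]]
```

Run:
```python
from h import *
o=bot.get_obs(); p,w=o['tool_pos'],o['tcp_rot'][2]
e,g=tri((157.2,210.3),(269,230.8)); t=onz('top',157.2,210.3,269); print(e,g,t,TIP[0])
for q in(e,t): d=q[:2]-p[:2]; print('off',d@[np.cos(w),np.sin(w)],d@[-np.sin(w),np.cos(w)])
# hook0 tip in top picture: bright wire vertical segment check
print(proj('top',(*TIP[0],229.5)),onz('top',125+215.5/6-.5,152+293.5/6-.5,229.5))
```

```text
[461.94659182 380.18182518 261.27095473] 0.055104133701694896 [461.80177416 378.28185432 269.        ] [485.76666667 383.33333333]
off 86.8647117925056 -1.1818013800591036
off 86.22832759675846 -2.9778739245295123
(np.float64(159.01724015001628), np.float64(202.34776668935706)) [491.40302994 379.41544354 229.5       ]
```

{"fn": "jog_arm", "kwargs": {
  "targets": [
    {"xyz": [0.05, 0.01, 0], "spin": 0},
    {"xyz": [0.05, 0, 0], "spin": 0},
    {"xyz": [0.05, 0.01, 0], "spin": 0},
    {"xyz": [0.05, 0, 0], "spin": 0},
    {"xyz": [0.05, 0.01, 0], "spin": 0},
    {"xyz": [0.05, 0, 0], "spin": 0},
    {"xyz": [0, 0, 0.05], "spin": 0},
    {"xyz": [0, 0, 0.05], "spin": 0},
    {"xyz": [0, 0, 0], "spin": 0},
    {"xyz": [0, 0, 0], "spin": 0}
  ]
}}

```text
time: 70.15
tool_pos: [403.0, 360.2, 261.9]
tcp_rot: [3.141, -0.0, 0.26]
contact_force: [-0.4, -0.3, -2.3]
grip_width: 29.9
finger_force: 29.7
```

Run:
```python
from h import *
a=bot.capture('top');b=bot.capture('side')
r=lambda i,x,y,w,h,k:cv2.resize(i[y:y+h,x:x+w],None,fx=k,fy=k,interpolation=cv2.INTER_CUBIC)
cv2.imwrite('pics/c12.png',np.hstack([r(a,135,180,40,50,10),r(b,235,210,40,50,10)]))
```

```text
(no output)
```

View pics/c12.png

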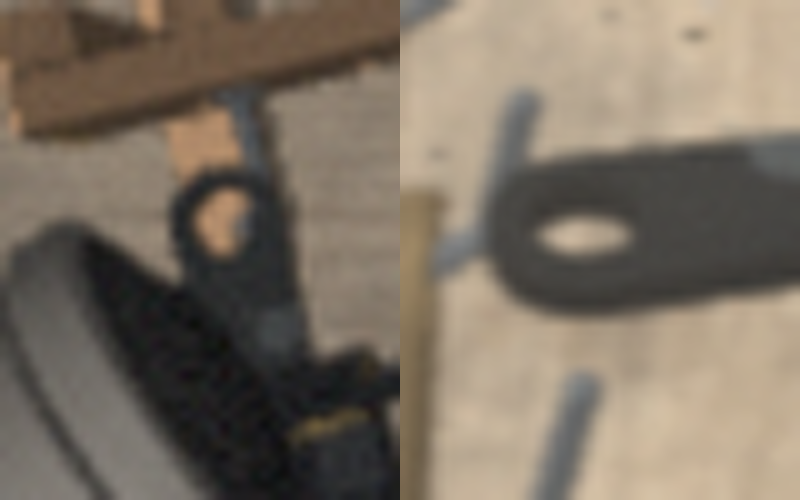

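View: in the top crop, hole centre (222,217) with the wire at its right (~(245,228) tip); in the side crop, the eye (583,235) is above tip (582,378).

Run:
```python
from h import *
T=lambda x,y:(135+(x+.5)/10-.5,180+(y+.5)/10-.5); S=lambda x,y:(235+(x-400+.5)/10-.5,210+(y+.5)/10-.5)
print('eye',tri(T(222,217),S(583,237)),onz('top',*T(222,217),258))
print('tip',tri(T(246,232),S(582,378)))
```

```text
eye (array([487.56870859, 383.44226509, 255.96473709]), np.float64(0.4284825773933633)) [487.69674573 382.95249727 258.        ]
tip (array([485.82800199, 383.86616818, 225.85627095]), np.float64(2.167759217474105))
```

Well aligned (within 2 mm). Lowering over hook 0.

{"fn": "jog_arm", "kwargs": {
  "targets": [
    {"xyz": [-0.01, 0, 0.05], "spin": 0},
    {"xyz": [0, 0, 0.05], "spin": 0},
    {"xyz": [0, 0, 0.05], "spin": 0},
    {"xyz": [0, 0, 0.05], "spin": 0},
    {"xyz": [0, 0, 0.05], "spin": 0},
    {"xyz": [0, 0, 0.05], "spin": 0},
    {"xyz": [0, 0, 0.05], "spin": 0},
    {"xyz": [0, 0, 0.05], "spin": 0},
    {"xyz": [0, 0, 0.05], "spin": 0},
    {"xyz": [0, 0, 0], "spin": 0}
  ]
}}

```text
time: 71.5
tool_pos: [402.2, 359.9, 225.5]
tcp_rot: [3.141, 0.001, 0.26]
contact_force: [-0.5, -0.3, -2.2]
grip_width: 30.0
finger_force: 29.7
```

{"fn": "jog_arm", "kwargs": {
  "targets": [
    {"xyz": [0.02, 0, 0.05], "spin": 0},
    {"xyz": [0.02, 0, 0.05], "spin": 0},
    {"xyz": [0.02, 0, 0.05], "spin": 0},
    {"xyz": [0.02, 0, 0.04], "spin": 0},
    {"xyz": [0.02, 0, 0.03], "spin": 0},
    {"xyz": [0.02, 0, 0.02], "spin": 0},
    {"xyz": [0, 0.04, 0], "spin": 0},
    {"xyz": [0, 0.04, 0], "spin": 0},
    {"xyz": [0, 0, 0], "spin": 0},
    {"xyz": [0, 0, 0], "spin": 0}
  ]
}}

```text
time: 72.75
tool_pos: [411.8, 358.0, 206.6]
tcp_rot: [-3.138, 0.001, 0.262]
contact_force: [-5.1, 7.9, -4.1]
grip_width: 29.9
finger_force: 30.5
```

{"fn": "jog_arm", "kwargs": {
  "targets": [
    {"xyz": [-0.01, -0.06, 0.02], "spin": 0},
    {"xyz": [0, 0, 0], "spin": 0},
    {"xyz": [0, 0, 0], "spin": 0},
    {"xyz": [0, 0, 0], "spin": 0},
    {"xyz": [0, 0, 0], "spin": 0},
    {"xyz": [0, 0, 0], "spin": 0},
    {"xyz": [0, 0, 0], "spin": 0},
    {"xyz": [0, 0, 0], "spin": 0},
    {"xyz": [0, 0, 0], "spin": 0},
    {"xyz": [0, 0, 0], "spin": 0}
  ]
}}

```text
time: 74.0
tool_pos: [411.3, 360.7, 205.1]
tcp_rot: [3.141, -0.0, 0.26]
contact_force: [-1.4, -0.6, -2.6]
grip_width: 30.0
finger_force: 29.7
```

{"fn": "jog_arm", "kwargs": {
  "targets": [
    {"xyz": [0, 0, 0], "spin": 0},
    {"xyz": [0, 0, 0], "spin": 0},
    {"xyz": [0, 0, 0], "spin": 0},
    {"xyz": [0, 0, 0], "spin": 0},
    {"xyz": [0, 0, 0], "spin": 0},
    {"xyz": [0, 0, 0], "spin": 0},
    {"xyz": [-0.05, 0, -0.3], "spin": 0},
    {"xyz": [-0.2, 0, -0.4], "spin": 0},
    {"xyz": [-0.2, 0.3, -0.1], "spin": 0},
    {"xyz": [0, 0.4, 0], "spin": 0}
  ],
  "gripper": 80
}}

```text
time: 75.25
tool_pos: [390.3, 297.2, 270.2]
tcp_rot: [-3.141, -0.002, 0.262]
contact_force: [-0.1, 0.7, -0.4]
grip_width: 73.2
finger_force: 0.0
```

{"fn": "jog_arm", "kwargs": {
  "targets": [
    {"xyz": [0, 0.5, 0], "spin": 0},
    {"xyz": [0, 0.5, 0], "spin": 0},
    {"xyz": [0, 0.5, 0], "spin": 0},
    {"xyz": [0, 0, 0], "spin": 0},
    {"xyz": [0, 0, 0], "spin": 0},
    {"xyz": [0, 0, 0], "spin": 0},
    {"xyz": [0, 0, 0], "spin": 0},
    {"xyz": [0, 0, 0], "spin": 0},
    {"xyz": [0, 0, 0], "spin": 0},
    {"xyz": [0, 0, 0], "spin": 0}
  ]
}}

```text
time: 76.5
tool_pos: [421.6, 181.4, 269.1]
tcp_rot: [3.142, 0.0, 0.26]
contact_force: [-0.1, -0.9, -0.5]
grip_width: 73.6
finger_force: 0.0
```

Run:
```python
from h import *
b=bot.capture('side').astype(int); g=b.sum(2)//3
for i in range(4):
    for z in range(200,50,-15):
        u,v=proj('side',(*(TIP[i]+RX*14),z)); u=round(u);v=round(v)
        w=b[v,u-16:u+17]; print(i,z,''.join('K' if t.mean()<85 else '#' if t[0]/t[2]<.68 else '.' for t in w))
# bar position: compare the press area with the first picture
c=cv2.imread('pics/side0.png'); c=cv2.resize(c,(512,384),interpolation=cv2.INTER_AREA).astype(int)
u,v=map(round,proj('side',(*p2w(-15,95),56)));print(u,v);print(c[v-9:v+10,u].mean(1).astype(int),g[v-9:v+10,u])
```

```text
0 200 ...#####KKKKKK...................
0 185 ..........K......................
0 170 #..###.KKKKKKKK..................
0 155 #####.KKKKKKKKK.....KK...........
0 140 #####.KKKKKKK..................#.
0 125 ##....KKKKKKK....................
0 110 ###..KKKKKKKK....................
0 95 ##...KKKKKKKK....................
0 80 ##...KKKKKKKKKKKKKKKKKKKK........
0 65 ......KKKKKKKKKKKKKKKKKK.........
1 200 ...############..................
1 185 #........#####...................
1 170 ###############..................
1 155 ##....########...................
1 140 ###...########...................
1 125 ####....#####KKKKKK..............
1 110 ####.............................
1 95 #####...###.KKKKKKKK.............
1 80 ##########.KKKKKKKKK.............
1 65 ##########.KKKKKKKKK....KKK......
2 200 ##......#######..................
2 185 ###.........###..................
2 170 ###....######....................
2 155 ####...######....................
2 140 ####...######....................
2 125 ####..........####...............
2 110 ###################..............
2 95 ######....########...............
2 80 #######...########...............
2 65 ########.#########...............
3 200 ###.........##........#####KKKKKK
3 185 ###.........###..K..KKKKKKKKKKKKK
3 170 ###.........###.............KKKKK
3 155 ####........##...................
3 140 #####......#######...............
3 125 ######..........##...............
3 110 #######....######................
3 95 ########...######................
3 80 ########...######................
3 65 #######.........######...........
263 180
[ 98  96  97 120 158 186 189 176 155 142 137 122 104 111 119 122 120 106
  86] [120 114 112 127 163 191 195 183 158 146 141 136 129 125 124 124 127 126
 126]
```

All four hang (key on hook 0, hub at the bottom), and the bar's side profile matches the start picture. One settling call, then hand in.

{"fn": "jog_arm", "kwargs": {
  "targets": [
    {"xyz": [-0.2, 0, 0], "spin": 0},
    {"xyz": [-0.2, 0, 0], "spin": 0},
    {"xyz": [0, 0, 0], "spin": 0},
    {"xyz": [0, 0, 0], "spin": 0},
    {"xyz": [0, 0, 0], "spin": 0},
    {"xyz": [0, 0, 0], "spin": 0},
    {"xyz": [0, 0, 0], "spin": 0},
    {"xyz": [0, 0, 0], "spin": 0},
    {"xyz": [0, 0, 0], "spin": 0},
    {"xyz": [0, 0, 0], "spin": 0}
  ]
}}

```text
time: 77.8
tool_pos: [390.7, 173.1, 269.1]
tcp_rot: [3.142, 0.0, 0.26]
contact_force: [-0.0, -0.8, -0.3]
grip_width: 73.2
finger_force: 0.0
```

```bash
python3 -c "
from plant import bot
print(bot.close_job())"
```

```text
the job is handed in; nothing more can be done
None
```

The job is handed in after about 78 s of robot time: strap, fob and tag hang on hooks 3, 2 and 1, the bar is wound fully down, and the key hangs on hook 0; no verdict came back, so this rests on my own camera and force checks.

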